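# Change the batch in the polishing shaker, pin its frame and engage the stroke selector

### The job

Change the batch in the bench shaker: open the hold-down frame, stand the finished slim knobbed pots from the cradle out on the open bench, and stand every wide screw-capped pot upright in the cradle, one to a pocket. Fold the frame down again and lock it from the front with the ball-lock pin - thumb plate held in while the pin goes through the clevis right up to its shoulder, then let go so that the plate springs out and the balls lock. Only then engage the drive: lift the sprung selector knob, turn it from the middle notch to the notch on the pots' side and let it snap fully down. Leave the other things alone.

Things in the scene. Friction and masses are not known exactly. Their poses are not given: they have to be found in the camera images.
- shaker: bench shaker, fixed: grey base plate 170 mm (x) by 330 mm (y, -0.21 to +0.12); aluminium cradle, three pockets along y; steel clevis before its middle; at the right (-y) a green drive housing 130 x 86 mm, 80 mm high, selector on top. Origin: on the bench under the middle pocket; x to its back (away from the robot), y to its left, z up; yaw within 0.12 of 0.
- pot1: wide screw-capped pot, starts on the bench: upright steel cylinder 43 mm across, black ribbed cap 45 mm across from 44 to 60 mm height; 60 mm high in all, about 0.16 kg. Origin: centre of its underside, z up. May be absent.
- pot2: wide screw-capped pot, starts on the bench: upright steel cylinder 43 mm across, black ribbed cap 45 mm across from 44 to 60 mm height; 60 mm high in all, about 0.16 kg. Origin: centre of its underside, z up. May be absent.
- pot3: wide screw-capped pot, starts on the bench: upright steel cylinder 43 mm across, black ribbed cap 45 mm across from 44 to 60 mm height; 60 mm high in all, about 0.16 kg. Origin: centre of its underside, z up. May be absent.
- slim1: finished slim pot: upright steel cylinder 36 mm across, dark cap 38 mm across from 40 to 50 mm height, brass knob 13 mm across on top, 59 mm in all; about 0.13 kg. Starts in the left pocket; must end upright on the bench top itself, off the shaker. Origin: centre of its underside, z up. May be absent.
- slim2: finished slim pot: upright steel cylinder 36 mm across, dark cap 38 mm across from 40 to 50 mm height, brass knob 13 mm across on top, 59 mm in all; about 0.13 kg. Starts in the right pocket; must end upright on the bench top itself, off the shaker. Origin: centre of its underside, z up. May be absent.
- lock_pin: ball-lock pin, 100 mm, 0.15 kg, lying level on the bench on the edges of its two square plates, axis 22 mm high. x: its axis, to the tip; origin on the axis at the finger plate's front face. Along x in mm: thumb plate, 44 x 44, outer face at -32 (-26 pressed), 5 thick; finger plate, 44 x 44, -6 to 0; shoulder barrel 16 across, 0 to 32; shank 10 across, 32 to 62; tapered point to 68.
- pin_tip (a point): point of the ball-lock pin, 68 mm in front of its origin, axes as the pin. Two locking balls 6 mm behind the point stand out sideways to 18 mm across, too wide for the holes, unless the thumb plate is held in.
- thumb (a joint): travel of the pin's thumb plate: 0 out (balls out), 0.006 fully pressed (balls flush with the shank). It takes 8 N, e.g. a gripper from above squeezing the thumb plate's outer face against the finger plate's front face, fingertips just clear above the barrel. Let go, plate and balls spring out.
- lock_hole (a point): where the lock hole's axis meets the clevis's front face: (-0.073, 0, 0.086) in the shaker's frame, axes as the shaker. The pin enters level, along +x. Holes 12 mm across: front cheek 7 mm, frame's tongue 8 mm (in line only with the frame right down), back cheek 7 mm, 25 mm in all. Clevis 30 mm wide, 100 mm high. Home: shoulder at this face, tip 36 mm past it; 2 mm end play once locked.
- frame_handle (a point): middle of the hold-down frame's handle: a rubber rod 12 mm across and 66 mm long, parallel to the shaker's y, 152 mm from the hinge axis, 0.062 to the left of the frame's middle. The nearest cross bar of the frame begins 35 mm from the rod's axis, towards the hinge.
- frame_hinge (a point): middle of the frame's hinge axis, at (0.065, 0, 0.104) in the shaker's frame; the axis is parallel to the shaker's y. Axes as the shaker.
- frame (a joint): angle of the hold-down frame: 0 folded down over the pots (level, handle towards the robot at the hinge's height; it starts so, not pinned), 1.57 upright, 1.95 fully back. 0.4 kg; friction holds it from upright to fully back, it falls shut slowly from half way. Only from about 1.85 on is the tongue clear of a gripper over the middle pocket.
- pocket1 (a point): floor centre of a cradle pocket: (0, 0.066, 0.036) in the shaker's frame, axes as the shaker. Inside 57 mm (x) by 61 mm (y); walls 5 mm thick rise 32 mm above this point. Any pot may go in any pocket. This is the left one.
- pocket2 (a point): floor centre of a cradle pocket: (0, 0, 0.036) in the shaker's frame, axes as the shaker. Inside 57 mm (x) by 61 mm (y); walls 5 mm thick rise 32 mm above this point. Any pot may go in any pocket. This is the middle one.
- pocket3 (a point): floor centre of a cradle pocket: (0, -0.066, 0.036) in the shaker's frame, axes as the shaker. Inside 57 mm (x) by 61 mm (y); walls 5 mm thick rise 32 mm above this point. Any pot may go in any pocket. This is the right, next to the green housing, one.
- selector_grip (a point): middle of the selector knob's bar grip, on its axis, at (-0.015, -0.158) in the shaker's frame, 107 mm high when down. The bar is 46 mm long, 14 mm wide, 24 mm high; just under it is a round skirt 27 mm across, and a steel pointer pin. Its axes turn with the knob: bar and pointer lie along x, pointing to -x.
- selector (a joint): turn of the selector, clockwise from above: 0 middle notch (pointer to the robot's side), +1.047 notch on the pots' side, -1.047 notch on the far side. It can turn only while lifted clear of the notches.
- selector_lift (a joint): lift of the selector: 0 down in a notch; clears the notches from 0.0075, stops at 0.014; a spring pulls it down with 5 to 10 N; resting on a tooth it reads about 0.007. A notch leaves about 0.04 rad of play either way.
- flux_jar: bystander: open flux jar, 47 mm across and 35 mm high, at the back of the bench; leave alone
- tweezers: bystander: steel tweezers, 147 mm, lying near the front left of the bench; leave alone
- jar_lid: bystander: perforated jar lid, 49 mm across and 9 mm high, near the front edge; leave alone
- lighter: bystander: black gas lighter, 88 mm, at the front right; leave alone

How it is judged (in metres and radians):
On the way, in this order (a step that is already met when the one before it is completed fails the run):
1. the slim pots stand on the bench and every wide pot stands in a pocket of the cradle (((horizontal distance between pot1 and pocket1 below 0.013 m and z of pot1 in the frame of pocket1 below 0.006 m) or (horizontal distance between pot1 and pocket2 below 0.013 m and z of pot1 in the frame of pocket2 below 0.006 m) or (horizontal distance between pot1 and pocket3 below 0.013 m and z of pot1 in the frame of pocket3 below 0.006 m)) and angle between each of pot1, pot2, pot3, slim1, slim2's own z axis and vertical below 0.12 rad and ((horizontal distance between pot2 and pocket1 below 0.013 m and z of pot2 in the frame of pocket1 below 0.006 m) or (horizontal distance between pot2 and pocket2 below 0.013 m and z of pot2 in the frame of pocket2 below 0.006 m) or (horizontal distance between pot2 and pocket3 below 0.013 m and z of pot2 in the frame of pocket3 below 0.006 m)) and ((horizontal distance between pot3 and pocket1 below 0.013 m and z of pot3 in the frame of pocket1 below 0.006 m) or (horizontal distance between pot3 and pocket2 below 0.013 m and z of pot3 in the frame of pocket2 below 0.006 m) or (horizontal distance between pot3 and pocket3 below 0.013 m and z of pot3 in the frame of pocket3 below 0.006 m)) and height (world z) of each of slim1, slim2 below 0.006 m), for 0.2 s.
2. the frame is down and the ball-lock pin is through the clevis with its thumb plate sprung out, the selector still in the middle notch (value of joint frame below 0.03 rad and x of pin_tip in the frame of lock_hole above 0.0325 m and y of pin_tip in the frame of lock_hole between -0.005 and 0.005 m and z of pin_tip in the frame of lock_hole between -0.005 and 0.005 m and value of joint thumb below 0.001 m and value of joint selector between -0.2 and 0.2 rad), for 0.3 s.
At the end, for the whole second after the job is handed in: Slim pots upright on the bench; wide pots upright in pockets; frame down (0.03 rad); pin tip 32.5 mm or more through the clevis, within 5 mm of the hole's axis, thumb plate out (1 mm); selector within 0.1 rad of the notch on the pots' side and down (2 mm) (all of step 1 and value of joint frame below 0.03 rad and x of pin_tip in the frame of lock_hole above 0.0325 m and y of pin_tip in the frame of lock_hole between -0.005 and 0.005 m and z of pin_tip in the frame of lock_hole between -0.005 and 0.005 m and value of joint thumb below 0.001 m and value of joint selector between 0.95 and 1.15 rad and value of joint selector_lift below 0.002 m and linear speed of lock_pin below 0.02 m/s); the robot touches nothing.
It fails at once if the flux_jar is knocked aside (distance of flux_jar from where it was at the start of the episode above 0.05 m).
It fails at once if the tweezers is knocked aside (distance of tweezers from where it was at the start of the episode above 0.05 m).
It fails at once if the jar_lid is knocked aside (distance of jar_lid from where it was at the start of the episode above 0.05 m).
It fails at once if the lighter is knocked aside (distance of lighter from where it was at the start of the episode above 0.05 m).
Of pot1, pot2, pot3 only 2 to 3 are there at a start; the rules pass over those that are not, and their reading is None.
Of slim1, slim2 only 1 to 2 are there at a start; the rules pass over those that are not, and their reading is None.
At some moment in a run one of pot1, pot2, pot3, lock_pin may be knocked a few centimetres aside while the robot is not near it.
It also fails if it takes over 208 s, if anything falls off the work surface, if the arm or the gripper's body presses on something with over 40 N, if the wrist force passes 120 N, or if a joint passes its speed limit or range.

### The arm

A 6-joint arm with a two-finger parallel gripper is mounted at the origin on a cart in front of the work surface, level with it; the furniture and walls round the work are solid. World frame = base frame: x ahead of the robot, y to its left, z up, the work surface at z = 0. Lengths are in m, angles in degrees, forces in N, time in s.
With the tool pointing down it reaches from about 0.375 to 0.9 m from the base axis. Payload 3.1 kg.
Tool frame: the origin (TCP) lies midway between the tips of the shut fingers; the grasp point (between the pads) lies 19 mm behind it (bot.hold_point_z is the distance from the TCP to the grasp point, in m); z points along the fingers, y is the line along which they close (so a half turn about z gives the same grasp; the last joint's range is limited). The gripper opens to 87 mm and grips with 3 to 60 N. Pads are 19 mm wide; open, the fingers measure 117 mm over their backs; the gripper's body (75 mm by 190 mm) begins 51 mm behind the grasp point.
Start: joints at [-80.587, 30.224, 82.088, -0, 67.689, -10.227], TCP at [0.21, -0.589, 0.223] pointing down, gripper open.
Joint ranges: [-176.69, 176.69], [-43.24, 126.21], [12.49, 139.97], [-82, 262], [0, 151.66], [-163.58, 163.58]. Speed limits (degrees/s): [159.86, 159.86, 180, 180, 180, 180].

### API

Orientations are given as a 3x3 rotation matrix whose columns are the frame's x, y, z axes.
In Python, from rig import read_state, optics, order, bot gives the robot as it stands.
- The arm moves only by the tool drive_tool, never from a script. Its argument "steps" is a list of rows, each a list of 7 numbers: the finger opening in mm, from 0 to 87, then the shift along the tool's x, y, z normalised to -1 to 1, where 1 is 0.12 m, then the turn, a rotation vector about the tool's x, y, z normalised to -1 to 1, where 1 is 1.5 rad. In form: [[jaw, tx, ty, tz, ax, ay, az], ...]. A call has 1 to 8 rows; each row is the pose to reach, as a shift and turn from the pose commanded when the call began, along the tool's axes at that moment; what a row does not reach only later rows make up. A row lasts 1/10 s, in which the tool goes at most 50 mm and 8.59 degrees, less where a joint would pass 70% of its speed; a pose out of reach is approached as far as the arm can. A call with a number of a shift or a turn outside -1 to 1 is refused whole. A call with a gripper value outside its range is refused whole. The fingers move at their own pace and stop on an object; the grip force is fixed at half the most. Time passes only in rows, so rows that repeat a pose let the fingers close. It gives the time, the measured TCP pose, the force, the opening and the grip force at its end, in the units of the state.
- read_state(): the state, without advancing time (a new reading comes with each control period).
- optics.capture(name): name is "scene" or "top"; returns a dict with "color" (420x560x3 uint8, blue, green, red), "range_z" (420x560 float32, m along the optical axis (not along the pixel's ray), 0 where there is no reading), "fx", "fy", "cx", "cy" (pixels), "D" ([k1, k2, p1, p2, k3] as OpenCV has them; the pictures are not rectified), "rvec" (rotation vector, rad) and "tvec" (3), from world to camera coordinates, as OpenCV has them. Camera axes: x right, y down, z forward; pixel columns grow to the right and rows downward; lengths in m; the calibration is good to about 2 mm. A picture is of the moment at which its call begins.
- order.hand_in(): hands the job in; it is judged then, once.
The state is a dict: "time_s": time; "joint_positions": joint angles; "qvel": joint speeds; "tau": joint torques, N m; "position": TCP position; "tcp_rot": TCP orientation; "force": force on the tool from outside, world axes, zero at the start; "moment": the same for the moment, N m; "opening": opening from 0.0 (shut) to 1.0 (fully open); "grasp_force": force on a finger pad.
Only numpy, scipy, OpenCV 4.12 (cv2) and the standard library are available. Lean on these libraries where they do the work, as an engineer would, in place of code of your own. Each camera call takes 0.05 s, during which the arm holds its last target. There are 200 camera calls.

## Working session

There is one attempt and no reset: what is moved stays moved. The work goes in short steps, Python scripts to look and compute and a tool call to move; the robot and the scene stay as the last step left them, time stands still between calls to the robot, and variables do not carry over. Pictures are saved under pics/ and viewed, at most 16 in all, crops included, and the job is handed in when it is done.

Besides the shell and the picture viewer there is one more tool, called after "Call:" in YAML: its name, and indented under it one key for each argument. drive_tool: Moves the arm, as the interface text tells. Scaled input: -1 to 1 covers 0.12 m each way for a shift and 1.5 rad each way for a turn. Its arguments: {"type":"object","properties":{"steps":{"type":"array"}},"required":["steps"]}

```bash
ls; mkdir -p pics
cat > h.py <<'E'
import numpy as np,cv2
from rig import read_state,optics,order,bot
def cap(n,save=None):
    d=optics.capture(n)
    if save: cv2.imwrite('pics/'+save+'.png',d['color'])
    return d
def K(d): return np.array([[d['fx'],0,d['cx']],[0,d['fy'],d['cy']],[0,0,1.]])
def world(d):
    h,w=d['range_z'].shape
    u,v=np.meshgrid(np.arange(w),np.arange(h))
    p=cv2.undistortPoints(np.stack([u,v],-1).reshape(-1,1,2).astype(np.float64),K(d),np.array(d['D'],float)).reshape(h,w,2)
    z=d['range_z']; c=np.dstack([p[...,0]*z,p[...,1]*z,z])
    R=cv2.Rodrigues(np.array(d['rvec'],float))[0]
    W=(c-np.array(d['tvec']).reshape(3))@R
    W[z==0]=np.nan
    return W
def ray(d,u,v,zp):
    p=cv2.undistortPoints(np.array([[[u,v]]],float),K(d),np.array(d['D'],float)).reshape(2)
    R=cv2.Rodrigues(np.array(d['rvec'],float))[0]; t=np.array(d['tvec']).reshape(3)
    o=-R.T@t; r=R.T@np.array([p[0],p[1],1]); return o+r*(zp-o[2])/r[2]
def st():
    s=read_state(); print('t',round(s['time_s'],2),'pos',np.round(s['position'],4),'F',np.round(s['force'],1),'open',round(s['opening']*87,1),'g',np.round(s['grasp_force'],1)); print(np.round(s['tcp_rot'],3).tolist(),np.round(s['joint_positions'],1)); return s
E
python3 - <<'E'
from h import *
st()
for n in('scene','top'):
    d=cap(n,n+'0'); R=cv2.Rodrigues(np.array(d['rvec'],float))[0]; print(n,-R.T@np.array(d['tvec']).reshape(3),d['fx'],d['cx'],d['cy'],R[2])
E
```

```text
pics
t 0.0 pos [ 0.21   -0.5879  0.2216] F [0.4 0.8 0.3] open 86.9 g 0.0
[[0.942, 0.336, -0.0], [0.336, -0.942, 0.002], [0.0, -0.002, -1.0]] [-80.6  30.3  82.2  -0.   67.7 -10.2]
scene [0.18278072 0.7363202  0.89591058] 520.2413585676414 282.07311472064765 206.19388793801284 [ 0.29363398 -0.63746156 -0.71233548]
top [0.2935177  0.01941249 1.35561641] 461.4224469142505 277.17550740698 213.42639072757606 [ 0.17303511  0.01067837 -0.98485777]
```

View pics/top0.png

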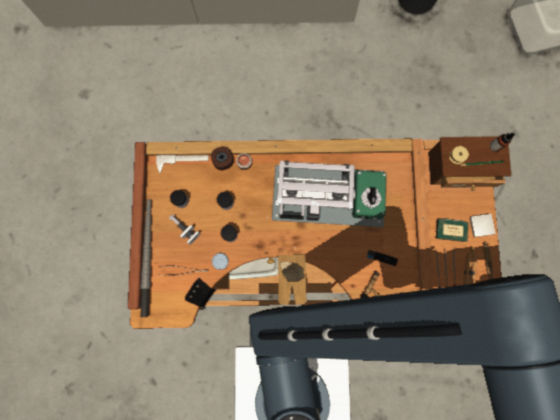

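View pics/scene0.png

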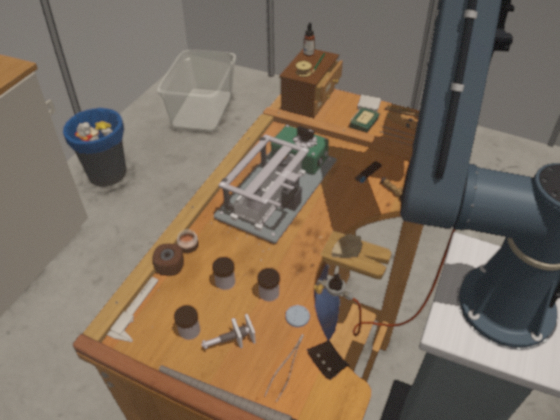

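The top view shows three black-capped wide pots at about (179,198), (226,199) and (230,232). The pin is at (185,229), the shaker at (275–385,162–222) with its green housing at (370,193), and the jar lid at (221,261). Next I'll measure with depth and take enlarged crops.

```bash
cat > m.py <<'E'
from h import *
def pots(d,W):
    m=((W[...,2]>.052)&(W[...,2]<.068)&(d['color'].max(2)<75)).astype(np.uint8)
    n,l,s,c=cv2.connectedComponentsWithStats(m)
    for i in range(1,n):
        if s[i,4]>30:
            p=W[l==i]; print('dark60',c[i].round(1),s[i,4],p.mean(0).round(4),'ray',ray(d,*c[i],.06).round(4))
E
python3 - <<'E'
from m import *
for n in('top','scene'):
    d=cap(n); W=world(d); pots(d,W)
    b,g,r=[d['color'][...,i].astype(int) for i in range(3)]
    m=((g>r+20)&(g>b)&(W[...,2]>.07)&(W[...,2]<.09)).astype(np.uint8)
    N,l,s,c=cv2.connectedComponentsWithStats(m); i=1+s[1:,4].argmax(); p=W[l==i]
    print(n,'green',s[i],c[i],p.mean(0)); print(cv2.minAreaRect(p[:,:2].astype(np.float32)))
    # base plate
    m=(W[...,2]>.008)&(W[...,2]<.03)&(abs(r-b)<40)&(W[...,0]>.4)&(W[...,0]<.8)&(W[...,1]<.25)&(W[...,1]>-.35)
    print('z>0 levels',np.histogram(W[...,2][(W[...,0]>.4)&(W[...,0]<.75)&(W[...,1]<.2)&(W[...,1]>-.3)],bins=np.arange(-.01,.14,.01)))
    if n=='top': cr=d['color'][145:275,150:400]; cr=cv2.resize(cr,None,fx=3.2,fy=3.2,interpolation=cv2.INTER_CUBIC)
    else: cr=d['color'][115:385,140:400]; cr=cv2.resize(cr,None,fx=2.2,fy=2.2,interpolation=cv2.INTER_CUBIC)
    cv2.imwrite(f'pics/{n}c.png',cr)
E
```

```text
dark60 [435.2 163.6] 65 [ 0.6619 -0.4249  0.0598] ray [ 0.6617 -0.4248  0.06  ]
dark60 [178.1 197.4] 186 [0.5714 0.3181 0.0599] ray [0.5714 0.318  0.06  ]
dark60 [224.6 199.1] 187 [0.5647 0.1839 0.06  ] ray [0.5647 0.1839 0.06  ]
dark60 [364.5 214.1] 52 [ 0.5166 -0.215   0.0583] ray [ 0.5163 -0.2148  0.06  ]
dark60 [228.8 232.5] 196 [0.4681 0.1711 0.0596] ray [0.468 0.171 0.06 ]
top green [355 171  30  45 928] [369.34051724 191.82974138] [ 0.57644872 -0.22745667  0.08028761]
((0.5736009478569031, -0.22872397303581238), (0.08157908916473389, 0.12957532703876495), 86.8758316040039)
z>0 levels (array([5095, 5071, 3173,  955,  538,  276,  356,  444,  580,  811,   80,
       1547,  495,   29,    0]), array([-0.01,  0.  ,  0.01,  0.02,  0.03,  0.04,  0.05,  0.06,  0.07,
        0.08,  0.09,  0.1 ,  0.11,  0.12,  0.13,  0.14]))
dark60 [305.4 100.4] 32 [ 0.6422 -0.4218  0.0608] ray [ 0.6426 -0.4229  0.06  ]
dark60 [309.2 161.3] 51 [ 0.5318 -0.1827  0.0585] ray [ 0.5312 -0.1811  0.06  ]
dark60 [222.9 266.7] 267 [0.5656 0.1941 0.0588] ray [0.565  0.1949 0.06  ]
dark60 [268.1 278.1] 278 [0.4695 0.1816 0.0586] ray [0.469  0.1826 0.06  ]
dark60 [483.7 284.4] 71 [0.0668 0.0213 0.0601] ray [0.0668 0.0213 0.06  ]
dark60 [511.8 310.8] 381 [0.0031 0.0628 0.0599] ray [0.0031 0.0629 0.06  ]
dark60 [185.4 316.4] 321 [0.5725 0.3284 0.059 ] ray [0.572  0.3289 0.06  ]
scene green [277 127  20  16 198] [287.47979798 133.99494949] [ 0.61492268 -0.23658066  0.07910154]
((0.6127347350120544, -0.2373555600643158), (0.05541050061583519, 0.04578104615211487), 88.25225830078125)
z>0 levels (array([8927, 2645, 4103,  687,  754,  557,  931,  706,  600,  421,  139,
       2239,  138,    6,    0]), array([-0.01,  0.  ,  0.01,  0.02,  0.03,  0.04,  0.05,  0.06,  0.07,
        0.08,  0.09,  0.1 ,  0.11,  0.12,  0.13,  0.14]))
```

View pics/topc.png

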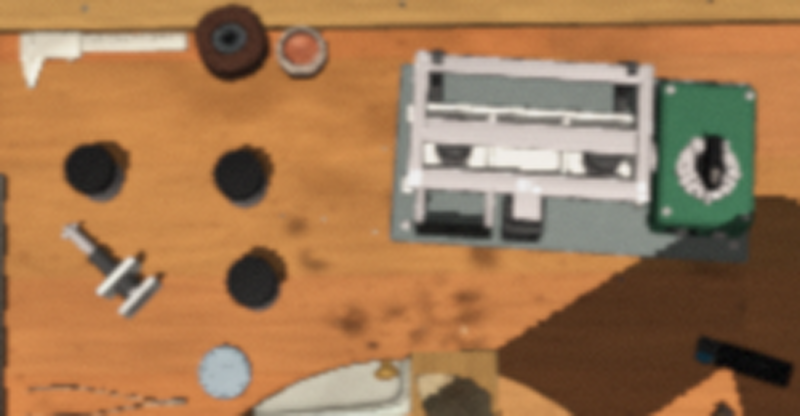

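View pics/scenec.png

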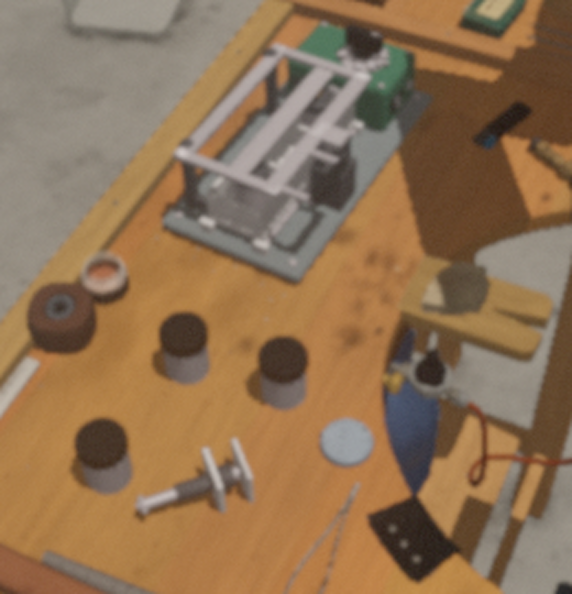

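The crops show the shaker yawed about −3°, with slim pots in the left (455,150) and right (605,160) pockets. All three wide pots are present, and the pin points up and to the left. The two cameras disagree by about 10 mm in y, so I'll bring the gripper into view to calibrate against it.

Call:
drive_tool:
  steps:
    - [87,0.73,-0.8,0,0,0,-0.1]
    - [87,0.73,-0.8,0,0,0,-0.2]
    - [87,0.73,-0.8,0,0,0,-0.3]
    - [87,0.73,-0.8,0,0,0,-0.4]
    - [87,0.73,-0.8,0,0,0,-0.5]
    - [87,0.73,-0.8,0,0,0,-0.6]
    - [87,0.73,-0.8,0,0,0,-0.7]
    - [87,0.73,-0.8,0,0,0,-0.78]

```text
time_s: 1.0
position: [0.2604, -0.4685, 0.2225]
tcp_rot: [[0.052, 0.999, -0.0], [0.999, -0.052, 0.0], [0.0, -0.0, -1.0]]
force: [0.2, 0.5, 0.1]
opening: 1.001
grasp_force: 0.0
```

Call:
drive_tool:
  steps:
    - [15,1,0.4,0,0,0,0]
    - [15,1,0.4,0,0,0,0]
    - [15,1,0.4,0,0,0,0]
    - [15,1,0.4,0,0,0,0]

```text
time_s: 1.4
position: [0.3156, -0.3472, 0.2223]
tcp_rot: [[0.054, 0.999, -0.001], [0.999, -0.054, 0.004], [0.004, -0.001, -1.0]]
force: [-0.1, 0.1, 0.2]
opening: 0.722
grasp_force: 0.0
```

Call:
drive_tool:
  steps:
    - [15,1,0.4,0,0,0,0]
    - [15,1,0.4,0,0,0,0]
    - [15,1,0.4,0,0,0,0]
    - [15,1,0.4,0,0,0,0]

```text
time_s: 1.8
position: [0.3705, -0.2322, 0.2225]
tcp_rot: [[0.054, 0.999, -0.0], [0.999, -0.054, 0.001], [0.001, -0.0, -1.0]]
force: [0.5, -1.0, 1.2]
opening: 0.353
grasp_force: 0.0
```

Call:
drive_tool:
  steps:
    - [15,1,0.0,0,0,0,0]
    - [15,1,0.0,0,0,0,0]
    - [15,1,0.0,0,0,0,0]
    - [15,1,0,0,0,0,0]

```text
time_s: 2.2
position: [0.3767, -0.114, 0.2226]
tcp_rot: [[0.055, 0.998, -0.0], [0.998, -0.055, -0.0], [-0.0, -0.0, -1.0]]
force: [-0.1, -0.2, -0.2]
opening: 0.18
grasp_force: 0.0
```

Run:
```python
from m import *
s=st()
for n in('top','scene'):
    d=cap(n,n+'1'); W=world(d); pots(d,W); c=d['color'].astype(int); b,g,r=c[...,0],c[...,1],c[...,2]
    x,y,z=W[...,0],W[...,1],W[...,2]
    # jar lid
    m=(b>r+5)&(z<.02)&(z>0)&(x>.3)&(x<.5)&(y>.1)&(y<.3)
    print(n,'lid',W[m].mean(0).round(4) if m.any() else 0,m.sum())
    # frame top bars z .095-.125 light
    m=(z>.095)&(z<.125)&(x>.44)&(x<.72)&(y>-.2)&(y<.1)&(g>110)
    p=W[m]; print('frame pts',m.sum(),p.min(0).round(3),p.max(0).round(3),'z med',np.median(p[:,2]))
    rct=cv2.minAreaRect(p[:,:2].astype(np.float32)); print(rct)
    p0=s['position']
    m=(np.abs(x-p0[0])<.07)&(np.abs(y-p0[1])<.07)&(z>p0[2]-.01)&(z<p0[2]+.045)
    q=W[m]; print('tip pts',m.sum(), q.mean(0).round(4) if m.any() else '',q.min(0).round(3),q.max(0).round(3))
cr=cv2.imread('pics/scene1.png')[60:360,120:520]; cv2.imwrite('pics/s1c.png',cv2.resize(cr,(800,600)))
```

```text
t 2.2 pos [ 0.3767 -0.114   0.2226] F [-0.1 -0.2 -0.2] open 15.6 g 0.0
[[0.055, 0.998, -0.0], [0.998, -0.055, -0.0], [-0.0, -0.0, -1.0]] [-33.2  12.3 113.2  -0.   54.5 -30. ]
dark60 [435.4 165.5] 72 [ 0.6559 -0.425   0.0607] ray [ 0.656  -0.4252  0.06  ]
dark60 [178.1 197.4] 185 [0.5717 0.3181 0.0598] ray [0.5716 0.318  0.06  ]
dark60 [224.6 199.1] 185 [0.5646 0.1841 0.06  ] ray [0.5646 0.1841 0.06  ]
dark60 [228.8 232.4] 194 [0.4682 0.1711 0.0602] ray [0.4682 0.1711 0.06  ]
top lid [0.3918 0.2028 0.009 ] 163
frame pts 1687 [ 0.508 -0.183  0.096] [0.662 0.03  0.117] z med 0.10748891575669042
((0.5800732374191284, -0.07454834878444672), (0.20821775496006012, 0.15039008855819702), 85.90021514892578)Traceback (most recent call last):
  File "<stdin>", line 15, in <module>
    return umr_minimum(a, axis, None, out, keepdims, initial, where)
ValueError: zero-size array to reduction operation minimum which has no identity
```

Run:
```python
from m import *
s=st()
d=cap('scene','scene1'); W=world(d); c=d['color'].astype(int); b,g,r=c[...,0],c[...,1],c[...,2]
x,y,z=W[...,0],W[...,1],W[...,2]
m=(b>r+5)&(z<.02)&(z>0)&(x>.3)&(x<.5)&(y>.1)&(y<.3)
print('lid',W[m].mean(0).round(4) if m.any() else 0,m.sum())
m=(z>.095)&(z<.125)&(x>.44)&(x<.72)&(y>-.22)&(y<.1)&(g>110)
p=W[m]; print('frame pts',m.sum(),p.min(0).round(3),p.max(0).round(3),'z med',np.median(p[:,2]))
print(cv2.minAreaRect(p[:,:2].astype(np.float32)))
p0=s['position']
m=(np.abs(x-p0[0])<.09)&(np.abs(y-p0[1])<.09)&(z>p0[2]-.02)&(z<p0[2]+.045)
q=W[m]; print('tip',m.sum())
if m.any(): print(q.mean(0),q.min(0),q.max(0))
R=cv2.Rodrigues(np.array(d['rvec'],float))[0]
for P in (p0,p0+[0,0,.02]):
    print(cv2.projectPoints(np.array(P,float).reshape(1,3),np.array(d['rvec'],float),np.array(d['tvec'],float),K(d),np.array(d['D'],float))[0].ravel())
cr=cv2.imread('pics/scene1.png')[60:360,120:520]; cv2.imwrite('pics/s1c.png',cv2.resize(cr,(800,600)))
```

```text
t 2.25 pos [ 0.3776 -0.1157  0.2228] F [ 1.  -0.6  0.1] open 15.3 g 0.0
[[0.056, 0.998, 0.001], [0.998, -0.056, -0.002], [-0.002, 0.001, -1.0]] [-3.330e+01  1.240e+01  1.131e+02 -1.000e-01  5.440e+01 -3.010e+01]
lid [0.3936 0.2079 0.0078] 285
frame pts 1927 [ 0.511 -0.18   0.095] [0.667 0.037 0.113] z med 0.10586726038902541
((0.5846717953681946, -0.07088495790958405), (0.2132638841867447, 0.15446998178958893), 86.31245422363281)
tip 259
[ 0.37948617 -0.10840959  0.24615052] [ 0.35744688 -0.12747396  0.22148535] [ 0.40052082 -0.10067829  0.26771905]
[367.7897817  140.35615099]
[368.85088767 132.71760958]
```

View pics/s1c.png

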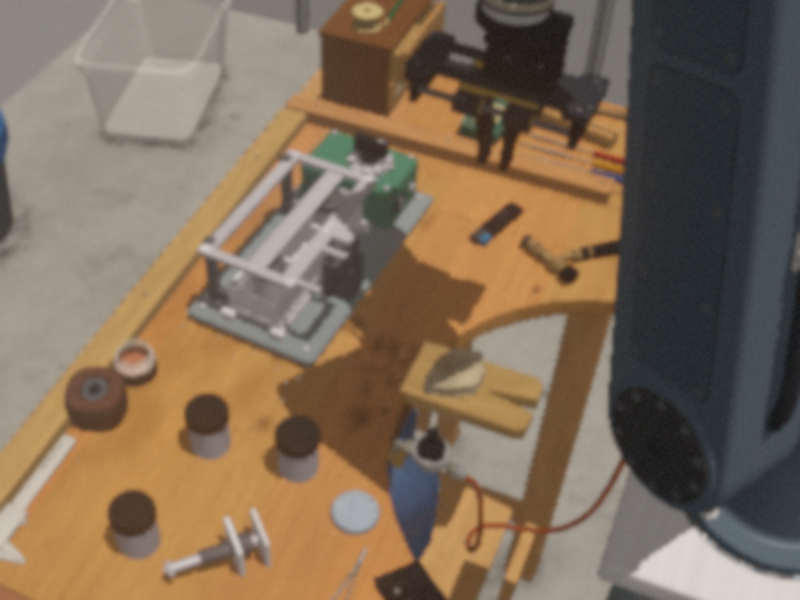

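The scene view shows the fingers at crop (495,150), the pin at (215,545), and the clevis and handle on the near side of the frame. Next I'll refine the shaker pose from depth points.

Run:
```python
from m import *
acc=[]
for n in('top','scene'):
    d=cap(n); W=world(d); c=d['color'].astype(int); b,g,r=c[...,0],c[...,1],c[...,2]
    x,y,z=W[...,0],W[...,1],W[...,2]
    roi=(x>.44)&(x<.74)&(y>-.32)&(y<.12)
    # yaw from base plate left edge / front edge, frame bars (gray pixels)
    gray=(abs(r-b)<35)
    def edge(m,axis,sign,lo,hi,step=.008):
        P=W[m]; o=1-axis; pts=[]
        for a in np.arange(lo,hi,step):
            q=P[(P[:,o]>=a)&(P[:,o]<a+step)]
            if len(q)>3: pts.append((a+step/2, np.sort(sign*q[:,axis])[-2]*sign))
        pts=np.array(pts); 
        if len(pts)<4: return None
        k=np.polyfit(pts[:,0],pts[:,1],1); res=pts[:,1]-np.polyval(k,pts[:,0]); ok=abs(res)<.004
        k=np.polyfit(pts[ok,0],pts[ok,1],1); return k.round(4),ok.sum(),len(pts)
    fr=roi&(z>.098)&(z<.12)&(g>110)
    bp=roi&(z>.008)&(z<.03)&gray
    print(n,'bp z',np.median(z[bp]),'frame rear',edge(fr,0,1,-.16,.01),'frame left',edge(fr,1,1,.54,.65),'frame right',edge(fr,1,-1,.54,.65))
    print(' bp left',edge(bp,1,1,.53,.66),'bp front',edge(bp,0,-1,-.02,.05),'bp rear',edge(bp,0,1,-.15,.05))
    gr=roi&(g>r+20)&(g>b)&(z>.07)&(z<.09)
    print(' green front',edge(gr,0,-1,-.26,-.2),'rear',edge(gr,0,1,-.26,-.2),'right',edge(gr,1,-1,.53,.62))
    dk=roi&(c.max(2)<80)&(z>.098)
    N,l,s_,ce=cv2.connectedComponentsWithStats(dk.astype(np.uint8))
    for i in range(1,N):
        if s_[i,4]>12: p=W[l==i]; print(' dark',s_[i,4],ce[i].round(0),p.mean(0).round(4),p.min(0).round(3),p.max(0).round(3))
    # pin
    m=(x>.40)&(x<.56)&(y>.2)&(y<.36)&(z>.012)&(z<.05)&(abs(r-b)<45)
    N,l,s_,ce=cv2.connectedComponentsWithStats(m.astype(np.uint8)); i=1+s_[1:,4].argmax(); p=W[l==i]
    v=cv2.fitLine(p[:,:2].astype(np.float32),cv2.DIST_HUBER,0,.01,.01).ravel(); t=(p[:,:2]-v[2:])@v[:2]
    print(' pin',len(p),p.mean(0).round(4),v.round(4),t.min(),t.max())
    hi=p[p[:,2]>.036]; print(' plates',len(hi),hi.mean(0).round(4),np.sort(((hi[:,:2]-v[2:])@v[:2])).round(3)[::4])
    cr=d['color'][150:230,265:395] if n=='top' else d['color'][120:270,200:360]
    cv2.imwrite(f'pics/{n}2c.png',cv2.resize(cr,None,fx=5 if n=='top' else 4,fy=5 if n=='top' else 4,interpolation=cv2.INTER_CUBIC))
```

```text
top bp z 0.016606921119557895 frame rear (array([0.0723, 0.6577]), np.int64(21), 22) frame left (array([-0.0752,  0.072 ]), np.int64(14), 14) frame right (array([-0.0669, -0.1377]), np.int64(7), 14)
 bp left (array([-0.0733,  0.0865]), np.int64(17), 17) bp front (array([0.0502, 0.5091]), np.int64(9), 9) bp rear (array([0.035 , 0.6625]), np.int64(5), 25)
 green front (array([0.1245, 0.5388]), np.int64(8), 8) rear (array([0.0807, 0.6539]), np.int64(7), 8) right (array([-0.0457, -0.2424]), np.int64(12), 12)
 dark 80 [372. 195.] [ 0.5606 -0.228   0.116 ] [ 0.537 -0.236  0.098] [ 0.582 -0.219  0.124]
 dark 107 [333. 218.] [ 0.4602 -0.0944  0.333 ] [ 0.442 -0.112  0.3  ] [ 0.473 -0.086  0.342]
 dark 94 [291. 217.] [ 0.5033 -0.0052  0.1097] [ 0.495 -0.035  0.101] [0.511 0.025 0.118]
 dark 81 [357. 218.] [ 0.461  -0.1485  0.3362] [ 0.449 -0.16   0.33 ] [ 0.47  -0.132  0.341]
 pin 238 [0.4796 0.2986 0.0317] [0.6875 0.7262 0.4796 0.2986] -0.03337349069655531 0.06365795198178528
 plates 66 [0.4677 0.2868 0.0424] [-0.032 -0.032 -0.032 -0.031 -0.031 -0.03  -0.029 -0.028 -0.007 -0.006
 -0.006 -0.0
[... 630 characters left out ...]
4 -0.08   0.339]
 dark 129 [304. 133.] [ 0.5633 -0.2218  0.1102] [ 0.54  -0.232  0.098] [ 0.584 -0.214  0.12 ]
 dark 124 [290. 197.] [ 0.5044 -0.0017  0.1073] [ 0.498 -0.036  0.101] [0.513 0.03  0.112]
 pin 533 [0.4827 0.3089 0.0301] [0.7115 0.7027 0.4827 0.3089] -0.037517800890410055 0.06200543438188437
 plates 135 [0.4701 0.2933 0.0421] [-0.038 -0.036 -0.036 -0.036 -0.036 -0.035 -0.034 -0.034 -0.034 -0.034
 -0.033 -0.033 -0.033 -0.032 -0.032 -0.032 -0.011 -0.011 -0.01  -0.009
 -0.009 -0.009 -0.008 -0.008 -0.008 -0.007 -0.007 -0.007 -0.006 -0.006
 -0.006 -0.005 -0.005 -0.004]<stdin>:17: RankWarning: Polyfit may be poorly conditioned
<stdin>:17: RankWarning: Polyfit may be poorly conditioned
```

View pics/top2c.png

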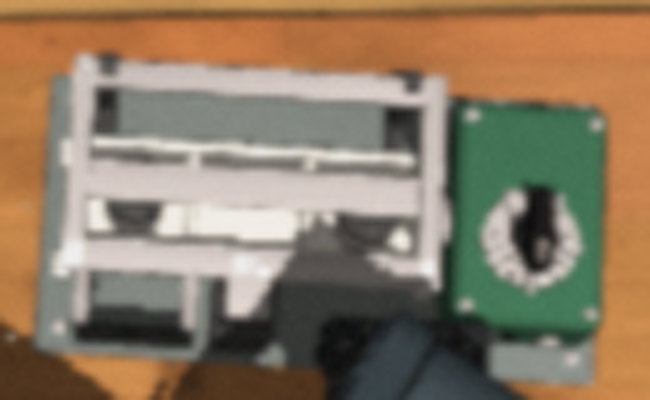

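The yaw is about −0.075 rad. The handle is at about (0.504, −0.0035) and the shaker origin at about (0.586, −0.0715). I'll move above the handle and go down around the rod.

Call:
drive_tool:
  steps:
    - [26,0.98,1,0,0,0,0.013]
    - [26,0.98,1,0,0,0,0.013]
    - [26,0.98,1,0,0,0,0.013]
    - [26,0.98,1,0,0,0,0.013]
    - [26,0.98,1,0,0,0,0.013]
    - [26,0.98,1,0,0,0,0.013]

```text
time_s: 3.0
position: [0.5035, -0.0057, 0.2221]
tcp_rot: [[0.078, 0.997, -0.001], [0.997, -0.078, -0.0], [-0.001, -0.001, -1.0]]
force: [-0.2, 0.1, -0.1]
opening: 0.299
grasp_force: 0.0
```

Call:
drive_tool:
  steps:
    - [26,0,0,0.3,0,0,0]
    - [26,0,0,0.5,0,0,0]
    - [26,0,0,0.6,0,0,0]
    - [26,0,0,0.6,0,0,0]
    - [26,0,0,0.6,0,0,0]

```text
time_s: 3.5
position: [0.5032, -0.0057, 0.1508]
tcp_rot: [[0.079, 0.997, -0.0], [0.997, -0.079, -0.0], [-0.0, -0.0, -1.0]]
force: [-0.3, -0.8, 0.1]
opening: 0.299
grasp_force: 0.0
```

Run:
```python
from h import *
st(); d=cap('scene'); cr=d['color'][60:210,220:380]; cv2.imwrite('pics/h3.png',cv2.resize(cr,None,fx=4,fy=4,interpolation=cv2.INTER_CUBIC))
```

```text
t 3.5 pos [ 0.5032 -0.0057  0.1508] F [-0.3 -0.8  0.1] open 26.0 g 0.0
[[0.079, 0.997, -0.0], [0.997, -0.079, -0.0], [-0.0, -0.0, -1.0]] [-13.4  27.1 103.5  -0.   49.4  -8.8]
```

View pics/h3.png

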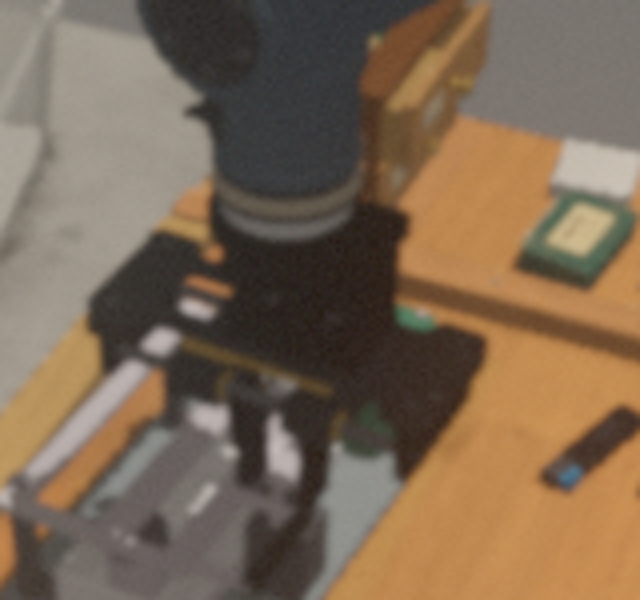

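Call:
drive_tool:
  steps:
    - [26,0,0,0.2,0,0,0]
    - [26,0,0,0.4,0,0,0]
    - [26,0,0,0.47,0,0,0]
    - [26,0,0,0.47,0,0,0]

```text
time_s: 3.95
position: [0.5033, -0.0047, 0.094]
tcp_rot: [[0.078, 0.997, -0.001], [0.997, -0.078, 0.0], [0.0, -0.001, -1.0]]
force: [0.3, 1.0, 0.8]
opening: 0.299
grasp_force: 0.0
```

Call:
drive_tool:
  steps:
    - [8,0,0,0,0,0,0]
    - [8,0,0,0,0,0,0]
    - [8,0,0,0,0,0,0]
    - [8,0,0,0,0,0,0]
    - [8,0,0,0,0,0,0]

```text
time_s: 4.45
position: [0.5056, -0.0048, 0.0952]
tcp_rot: [[0.077, 0.997, 0.004], [0.997, -0.077, -0.001], [-0.0, 0.004, -1.0]]
force: [2.7, 0.8, 5.4]
opening: 0.133
grasp_force: 30.0
```

The rod is gripped firmly (opening 11.6 mm). I'll follow the arc to open the frame.

Call:
drive_tool:
  steps:
    - [8,0,0.006,-0.126,0,0,0]
    - [8,0,0.025,-0.252,0,0,0]
    - [8,0,0.056,-0.374,0,0,0]
    - [8,0,0.1,-0.493,0,0,0]
    - [8,0,0.155,-0.607,0,0,0]
    - [8,0,0.221,-0.715,0,0,0]
    - [8,0,0.298,-0.816,0,0,0]
    - [8,0,0.384,-0.909,0,0,0]

```text
time_s: 5.25
position: [0.5454, -0.0078, 0.2019]
tcp_rot: [[0.077, 0.997, -0.011], [0.997, -0.077, 0.001], [-0.0, -0.011, -1.0]]
force: [-4.3, -0.4, -4.3]
opening: 0.128
grasp_force: 30.0
```

Call:
drive_tool:
  steps:
    - [8,0,0.096,-0.083,0,0,0]
    - [8,0,0.198,-0.157,0,0,0]
    - [8,0,0.308,-0.22,0,0,0]
    - [8,0,0.423,-0.272,0,0,0]
    - [8,0,0.544,-0.312,0,0,0]
    - [8,0,0.667,-0.34,0,0,0]
    - [8,0,0.793,-0.355,0,0,0]
    - [8,0,0.919,-0.358,0,0,0]

```text
time_s: 6.05
position: [0.6582, -0.0162, 0.2483]
tcp_rot: [[0.077, 0.997, -0.003], [0.997, -0.077, 0.0], [-0.0, -0.003, -1.0]]
force: [-1.9, 0.4, 5.8]
opening: 0.125
grasp_force: 30.0
```

Call:
drive_tool:
  steps:
    - [8,0,0.126,0.01,0,0,0]
    - [8,0,0.251,0.032,0,0,0]
    - [8,0,0.34,0.058,0,0,0]
    - [8,0,0.42,0.085,0,0,0]
    - [8,0,0.42,0.085,0,0,0]

```text
time_s: 6.55
position: [0.7109, -0.0202, 0.2364]
tcp_rot: [[0.077, 0.997, 0.002], [0.997, -0.077, 0.001], [0.001, 0.002, -1.0]]
force: [2.1, 0.4, 3.7]
opening: 0.124
grasp_force: 30.0
```

Run:
```python
from h import *
st(); d=cap('scene'); cr=d['color'][20:280,130:400]; cv2.imwrite('pics/h4.png',cv2.resize(cr,None,fx=2.2,fy=2.2,interpolation=cv2.INTER_CUBIC))
```

```text
t 6.55 pos [ 0.7109 -0.0202  0.2364] F [2.1 0.4 3.7] open 10.8 g 30.0
[[0.077, 0.997, 0.002], [0.997, -0.077, 0.001], [0.001, 0.002, -1.0]] [-10.6  36.5  67.5   0.   75.9  -6.2]
```

View pics/h4.png

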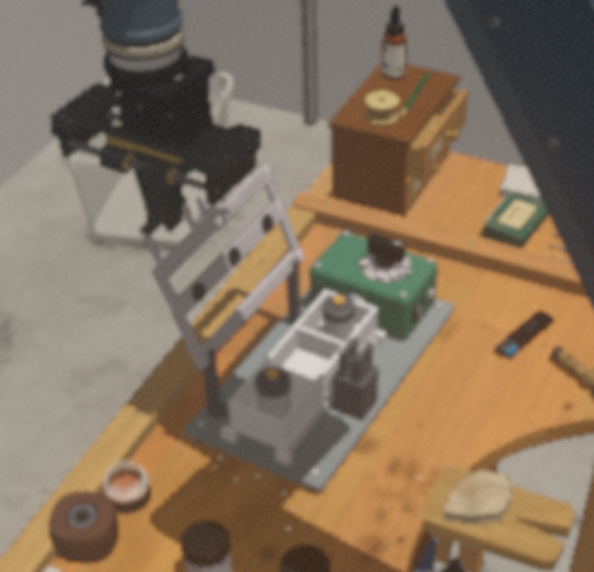

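The frame is fully back. Slim pots show in the left pocket (crop 270,385) and right pocket (340,310), and the middle pocket is empty. I'll release, retreat, turn the tool so the fingers close along y, and measure.

Call:
drive_tool:
  steps:
    - [26,0,0,0,0,0,0]
    - [26,0,0,0,0,0,0]
    - [26,0,0,0,0,0,0]
    - [26,0,0,-0.2,0,0,0]
    - [26,0,0,-0.5,0,0,0]
    - [26,0,0,-0.6,0,0,0]

```text
time_s: 7.2
position: [0.7109, -0.0209, 0.3116]
tcp_rot: [[0.078, 0.997, 0.005], [0.997, -0.078, -0.001], [-0.001, 0.005, -1.0]]
force: [0.7, 0.3, 0.9]
opening: 0.294
grasp_force: 0.0
```

Call:
drive_tool:
  steps:
    - [60,0,-0.2,0,0,0,0.1]
    - [60,0,-0.4,0,0,0,0.2]
    - [60,0,-0.7,0,0,0,0.3]
    - [60,0,-1,0,0,0,0.4]
    - [60,0,-1,0,0,0,0.5]
    - [60,0,-1,0,0,0,0.6]
    - [60,0,-1,0,0,0,0.7]
    - [60,0,-1,0,0,0,0.8]

```text
time_s: 8.0
position: [0.5892, -0.0112, 0.3072]
tcp_rot: [[0.959, 0.283, -0.002], [0.283, -0.959, 0.0], [-0.002, -0.001, -1.0]]
force: [0.2, -0.9, 0.3]
opening: 0.687
grasp_force: 0.0
```

Call:
drive_tool:
  steps:
    - [60,0,0,0,0,0,0.1]
    - [60,0,0,0,0,0,0.2]
    - [60,0,0,0,0,0,0.247]
    - [60,0,0,0,0,0,0.247]

```text
time_s: 8.4
position: [0.5894, -0.0112, 0.3071]
tcp_rot: [[0.997, -0.077, -0.002], [-0.077, -0.997, 0.0], [-0.002, -0.0, -1.0]]
force: [-0.5, -0.1, 0.1]
opening: 0.688
grasp_force: 0.0
```

Call:
drive_tool:
  steps:
    - [60,-1,-0.3,0,0,0,0]
    - [60,-1,-0.3,0,0,0,0]
    - [60,-1,-0.3,0,0,0,0]
    - [60,-1,-0.3,0,0,0,0]

```text
time_s: 8.8
position: [0.4688, 0.0355, 0.3075]
tcp_rot: [[0.997, -0.074, -0.004], [-0.074, -0.997, 0.001], [-0.004, -0.0, -1.0]]
force: [-0.2, 0.7, -0.3]
opening: 0.691
grasp_force: 0.0
```

Run:
```python
from m import *
st()
ex=np.array([.9972,-.075]);ey=np.array([.075,.9972]);o=np.array([.5865,-.0715])
for n in('top','scene'):
    d=cap(n,n+'5'); W=world(d); pots(d,W); c=d['color'].astype(int); b,g,r=c[...,0],c[...,1],c[...,2]
    S=np.stack([(W[...,:2]-o)@ex,(W[...,:2]-o)@ey,W[...,2]],-1)
    # knob: yellowish / dark cap at z .086
    m=(c.max(2)<90)&(S[...,2]>.078)&(S[...,2]<.1)&(abs(S[...,0])<.035)&(abs(S[...,1])<.1)
    N,l,s_,ce=cv2.connectedComponentsWithStats(m.astype(np.uint8))
    for i in range(1,N):
        if s_[i,4]>10: print(n,'cap',s_[i,4],S[l==i].mean(0).round(4))
    m=(r>b+40)&(S[...,2]>.085)&(S[...,2]<.11)&(abs(S[...,0])<.04)&(abs(S[...,1])<.1)
    N,l,s_,ce=cv2.connectedComponentsWithStats(m.astype(np.uint8))
    for i in range(1,N):
        if s_[i,4]>2: print(n,'knob',s_[i,4],S[l==i].mean(0).round(4))
    # cradle wall tops
    m=(S[...,2]>.062)&(S[...,2]<.075)&(abs(S[...,0])<.045)&(abs(S[...,1])<.125)&(g>120)
    p=S[m]; print(n,'walls',m.sum(),np.percentile(p,[1,50,99],axis=0).round(4).tolist())
```

```text
t 8.8 pos [0.4688 0.0355 0.3075] F [-0.2  0.7 -0.3] open 60.1 g 0.0
[[0.997, -0.074, -0.004], [-0.074, -0.997, 0.001], [-0.004, -0.0, -1.0]] [-9.3 12.3 96.8  0.  71.2 84.9]
dark60 [435.2 164.4] 59 [ 0.6595 -0.4248  0.0598] ray [ 0.6593 -0.4247  0.06  ]
dark60 [178.  197.4] 183 [0.5716 0.3182 0.0599] ray [0.5716 0.3182 0.06  ]
dark60 [224.  199.1] 168 [0.5647 0.1856 0.0599] ray [0.5647 0.1856 0.06  ]
dark60 [360.  212.8] 41 [ 0.5204 -0.2023  0.0586] ray [ 0.5201 -0.2021  0.06  ]
dark60 [223.5 231.1] 39 [0.4721 0.1862 0.06  ] ray [0.4721 0.1862 0.06  ]
dark60 [296.8 382.3] 59 [ 0.0619 -0.0143  0.0603] ray [ 0.0618 -0.0143  0.06  ]
top cap 81 [-0.0061 -0.0676  0.0862]
top knob 24 [-0.0031 -0.0707  0.0923]
top walls 224 [[-0.0342, -0.1158, 0.0623], [0.0107, -0.0594, 0.0679], [0.0335, 0.0063, 0.0741]]
dark60 [278.9 149.5] 54 [ 0.6175 -0.1891  0.0622] ray [ 0.6186 -0.1916  0.06  ]
dark60 [306.3 159.5] 72 [ 0.5398 -0.1833  0.0609] ray [ 0.5402 -0.1842  0.06  ]
dark60 [289.1 194.6] 96 [ 0.528  -0.052   0.0606] ray [ 0.5282 -0.0525  0.06  ]
dark60 [222.9 266.5] 273 [0.5658 0.1937 0.0588] ray [0.5652 0.1945 0.06  ]
dark60 [268.2 277.8] 294 [0.4696 0.1807 0.0587] ray [0.4692 0.1816 0.06  ]
dark60 [185.5 316.6] 313 [0.572  0.3286 0.0589] ray [0.5715 0.3292 0.06  ]
scene cap 30 [-0.0063 -0.0539  0.0822]
scene cap 140 [-0.0006  0.0719  0.0844]
scene knob 23 [-0.0004 -0.0666  0.0918]
scene knob 16 [0.0021 0.0686 0.0932]
scene walls 279 [[-0.0325, -0.1083, 0.0621], [0.0085, -0.0337, 0.0661], [0.036, 0.0656, 0.0712]]
```

The cradle walls confirm the shaker origin at about (0.587, −0.0715), and slim1 sits at about shaker (0.001, 0.067). I'll pick slim1.

Call:
drive_tool:
  steps:
    - [60,0.4,0.12,0,0,0,0]
    - [60,0.8,0.24,0,0,0,0]
    - [60,0.9,0.26,0,0,0,0]
    - [60,0.9,0.26,0,0,0,0]

```text
time_s: 9.3
position: [0.5814, -0.0071, 0.3069]
tcp_rot: [[0.997, -0.078, 0.0], [-0.078, -0.997, -0.0], [0.0, 0.0, -1.0]]
force: [-0.6, -0.6, -0.6]
opening: 0.689
grasp_force: 0.0
```

Call:
drive_tool:
  steps:
    - [60,0.147,0,0.3,0,0,0]
    - [60,0.147,0,0.6,0,0,0]
    - [60,0.147,0,0.95,0,0,0]
    - [60,0.147,0,0.95,0,0,0]
    - [60,0.147,0,0.95,0,0,0]

```text
time_s: 9.8
position: [0.5954, -0.0065, 0.1941]
tcp_rot: [[0.997, -0.077, -0.002], [-0.077, -0.997, 0.0], [-0.002, -0.0, -1.0]]
force: [-0.3, -0.3, -0.3]
opening: 0.689
grasp_force: 0.0
```

Call:
drive_tool:
  steps:
    - [60,0,0,0.4,0,0,0]
    - [60,0,0,0.7,0,0,0]
    - [60,0,0,1,0,0,0]
    - [60,0,0,1,0,0,0]
    - [60,0,0,1,0,0,0]

```text
time_s: 10.3
position: [0.5978, -0.0071, 0.0762]
tcp_rot: [[0.997, -0.077, 0.003], [-0.077, -0.997, -0.001], [0.003, 0.0, -1.0]]
force: [-0.5, 0.5, 0.9]
opening: 0.69
grasp_force: 0.0
```

Call:
drive_tool:
  steps:
    - [30,0,0,0,0,0,0]
    - [30,0,0,0,0,0,0]
    - [30,0,0,0,0,0,0]
    - [30,0,0,0,0,0,0]
    - [30,0,0,0,0,0,0]
    - [30,0,0,0,0,0,0]

```text
time_s: 10.9
position: [0.597, -0.0069, 0.0752]
tcp_rot: [[0.997, -0.077, 0.002], [-0.077, -0.997, -0.0], [0.002, 0.0, -1.0]]
force: [-0.3, 0.9, 6.0]
opening: 0.418
grasp_force: 30.0
```

Call:
drive_tool:
  steps:
    - [30,0,0,-0.3,0,0,0]
    - [30,0,0,-0.7,0,0,0]
    - [30,0,0,-1,0,0,0]
    - [30,0,0,-1,0,0,0]

```text
time_s: 11.3
position: [0.5999, -0.0075, 0.1996]
tcp_rot: [[0.997, -0.077, 0.012], [-0.077, -0.997, -0.002], [0.012, 0.001, -1.0]]
force: [0.4, 0.2, -0.7]
opening: 0.423
grasp_force: 30.0
```

Call:
drive_tool:
  steps:
    - [30,-0.2,-0.25,0,0,0,0]
    - [30,-0.45,-0.55,0,0,0,0]
    - [30,-0.71,-0.84,0,0,0,0]
    - [30,-0.71,-0.84,0,0,0,0]
    - [30,-0.71,-0.84,0,0,0,0]

```text
time_s: 11.8
position: [0.5177, 0.1011, 0.1932]
tcp_rot: [[0.997, -0.075, -0.002], [-0.075, -0.997, -0.0], [-0.002, 0.0, -1.0]]
force: [0.0, -1.2, -0.0]
opening: 0.42
grasp_force: 30.0
```

Call:
drive_tool:
  steps:
    - [30,0,0,0.3,0,0,0]
    - [30,0,0,0.6,0,0,0]
    - [30,0,0,0.9,0,0,0]
    - [30,0,0,0.9,0,0,0]

```text
time_s: 12.2
position: [0.5162, 0.099, 0.0814]
tcp_rot: [[0.997, -0.079, -0.01], [-0.079, -0.997, -0.0], [-0.01, 0.001, -1.0]]
force: [-1.0, 0.3, -1.6]
opening: 0.419
grasp_force: 30.0
```

```bash
python3 -c "
from m import *
st(); d=cap('scene','s6'); cv2.imwrite('pics/s6c.png',cv2.resize(d['color'][60:340,120:400],None,fx=2.1,fy=2.1))"
```

```text
t 12.2 pos [0.5162 0.099  0.0814] F [-1.   0.3 -1.6] open 36.4 g 30.0
[[0.997, -0.079, -0.01], [-0.079, -0.997, -0.0], [-0.01, 0.001, -1.0]] [ -1.3  35.3 102.7  -0.   42.6  93.2]
```

View pics/s6c.png

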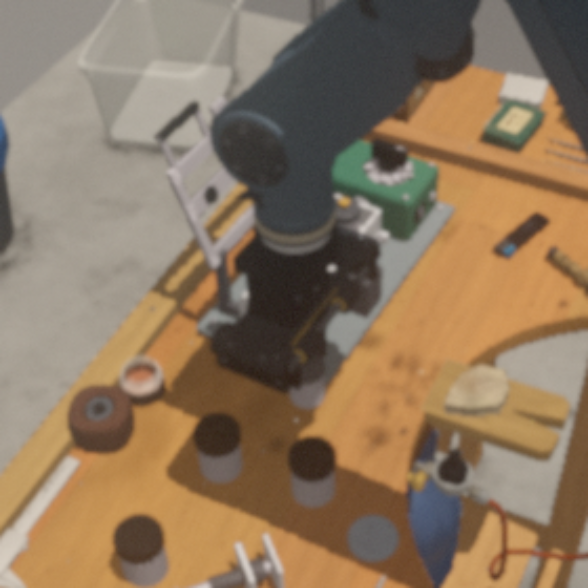

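Call:
drive_tool:
  steps:
    - [30,0,0,0.15,0,0,0]
    - [30,0,0,0.25,0,0,0]
    - [30,0,0,0.32,0,0,0]
    - [30,0,0,0.32,0,0,0]
    - [30,0,0,0.32,0,0,0]
    - [30,0,0,0.32,0,0,0]

```text
time_s: 12.85
position: [0.5196, 0.1003, 0.0484]
tcp_rot: [[0.997, -0.077, 0.002], [-0.077, -0.997, -0.0], [0.002, -0.0, -1.0]]
force: [-0.1, 1.0, -1.6]
opening: 0.422
grasp_force: 30.0
```

Call:
drive_tool:
  steps:
    - [30,0,0,0.04,0,0,0]
    - [30,0,0,0.07,0,0,0]
    - [30,0,0,0.07,0,0,0]
    - [60,0,0,0.07,0,0,0]
    - [60,0,0,0.07,0,0,0]
    - [60,0,0,0.07,0,0,0]
    - [60,0,0,0.07,0,0,0]

```text
time_s: 13.55
position: [0.519, 0.1002, 0.0393]
tcp_rot: [[0.997, -0.077, 0.0], [-0.077, -0.997, -0.0], [0.0, -0.0, -1.0]]
force: [0.8, -0.6, -0.3]
opening: 0.654
grasp_force: 0.0
```

Call:
drive_tool:
  steps:
    - [60,0,0,-0.3,0,0,0]
    - [60,0,0,-0.7,0,0,0]
    - [60,0,0,-1,0,0,0]
    - [60,0,0,-1,0,0,0]

```text
time_s: 13.95
position: [0.5227, 0.1003, 0.1642]
tcp_rot: [[0.997, -0.077, 0.012], [-0.077, -0.997, -0.0], [0.012, -0.001, -1.0]]
force: [0.3, -0.2, 0.1]
opening: 0.69
grasp_force: 0.0
```

Call:
drive_tool:
  steps:
    - [60,0.15,0.4,-0.2,0,0,0]
    - [60,0.25,0.8,-0.2,0,0,0]
    - [60,0.33,0.98,-0.2,0,0,0]
    - [60,0.33,0.98,-0.2,0,0,0]

```text
time_s: 14.35
position: [0.5509, -0.0239, 0.1828]
tcp_rot: [[0.997, -0.082, 0.002], [-0.082, -0.997, -0.001], [0.002, 0.001, -1.0]]
force: [-0.1, 0.4, -0.9]
opening: 0.693
grasp_force: 0.0
```

Call:
drive_tool:
  steps:
    - [60,0.15,0.4,0,0,0,0]
    - [60,0.25,0.8,0,0,0,0]
    - [60,0.33,0.98,0,0,0,0]
    - [60,0.33,0.98,0,0,0,0]
    - [60,0.33,0.98,0,0,0,0]
    - [60,0.33,0.98,0,0,0,0]

```text
time_s: 14.95
position: [0.5786, -0.1384, 0.1824]
tcp_rot: [[0.997, -0.076, -0.002], [-0.076, -0.997, 0.002], [-0.003, -0.002, -1.0]]
force: [0.4, 1.5, 0.0]
opening: 0.693
grasp_force: 0.0
```

```bash
cat > g.py <<'E'
import sys
from h import *
# g.py X Y Z : shift to target in tool units (1=0.12)
s=st(); t=np.array([float(a) for a in sys.argv[1:4]]); print('units',((t-s['position'])@s['tcp_rot']/.12).round(3))
E
python3 g.py .5804 -.1397 .0745
```

```text
t 14.95 pos [ 0.5786 -0.1384  0.1824] F [0.4 1.5 0. ] open 60.3 g 0.0
[[0.997, -0.076, -0.002], [-0.076, -0.997, 0.002], [-0.003, -0.002, -1.0]] [-24.2  30.7  88.7   0.   60.7  70.1]
units [0.018 0.011 0.899]
```

Call:
drive_tool:
  steps:
    - [60,0.018,0.011,0.3,0,0,0]
    - [60,0.018,0.011,0.6,0,0,0]
    - [60,0.018,0.011,0.8,0,0,0]
    - [60,0.018,0.011,0.9,0,0,0]
    - [60,0.018,0.011,0.9,0,0,0]
    - [60,0.018,0.011,0.9,0,0,0]

```text
time_s: 15.55
position: [0.5824, -0.1413, 0.076]
tcp_rot: [[0.997, -0.076, 0.001], [-0.076, -0.997, -0.0], [0.001, 0.0, -1.0]]
force: [0.0, -0.5, 0.6]
opening: 0.69
grasp_force: 0.0
```

Call:
drive_tool:
  steps:
    - [30,0,0,0,0,0,0]
    - [30,0,0,0,0,0,0]
    - [30,0,0,0,0,0,0]
    - [30,0,0,0,0,0,0]
    - [30,0,0,0,0,0,0]
    - [30,0,0,0,0,0,0]

```text
time_s: 16.15
position: [0.5823, -0.1419, 0.0758]
tcp_rot: [[0.997, -0.077, 0.001], [-0.077, -0.997, -0.0], [0.001, 0.0, -1.0]]
force: [0.1, 1.7, 5.2]
opening: 0.419
grasp_force: 30.0
```

Call:
drive_tool:
  steps:
    - [30,0,0,-0.3,0,0,0]
    - [30,0,0,-0.7,0,0,0]
    - [30,0,0,-1,0,0,0]
    - [30,0,0,-1,0,0,0]

```text
time_s: 16.55
position: [0.5853, -0.1435, 0.2005]
tcp_rot: [[0.997, -0.077, 0.011], [-0.077, -0.997, -0.005], [0.011, 0.004, -1.0]]
force: [-0.1, -1.1, -1.0]
opening: 0.415
grasp_force: 30.0
```

Call:
drive_tool:
  steps:
    - [30,0,-0.3,0,0,0,0]
    - [30,0,-0.65,0,0,0,0]
    - [30,0,-1,0,0,0,0]
    - [30,0,-1,0,0,0,0]

```text
time_s: 16.95
position: [0.5893, -0.0171, 0.1934]
tcp_rot: [[0.997, -0.072, -0.004], [-0.072, -0.997, 0.003], [-0.004, -0.003, -1.0]]
force: [-0.1, -0.8, -1.9]
opening: 0.418
grasp_force: 30.0
```

Call:
drive_tool:
  steps:
    - [30,0,-0.35,0,0,0,0]
    - [30,0,-0.7,0,0,0,0]
    - [30,0,-1,0,0,0,0]
    - [30,0,-1,0,0,0,0]
    - [30,0,-1,0,0,0,0]

```text
time_s: 17.45
position: [0.5996, 0.0974, 0.1939]
tcp_rot: [[0.997, -0.075, -0.002], [-0.075, -0.997, -0.001], [-0.002, 0.001, -1.0]]
force: [0.3, -0.7, -1.4]
opening: 0.421
grasp_force: 30.0
```

Call:
drive_tool:
  steps:
    - [30,0,0,0.3,0,0,0]
    - [30,0,0,0.6,0,0,0]
    - [30,0,0,0.9,0,0,0]
    - [30,0,0,0.9,0,0,0]
    - [30,0,0,0.9,0,0,0]
    - [30,0,0,0.9,0,0,0]

```text
time_s: 18.05
position: [0.6021, 0.0965, 0.089]
tcp_rot: [[0.997, -0.078, 0.004], [-0.078, -0.997, -0.0], [0.004, -0.0, -1.0]]
force: [0.5, 0.2, -1.0]
opening: 0.417
grasp_force: 30.0
```

```bash
python3 g.py .60 .10 .040
```

```text
t 18.05 pos [0.6021 0.0965 0.089 ] F [ 0.5  0.2 -1. ] open 36.3 g 30.0
[[0.997, -0.078, 0.004], [-0.078, -0.997, -0.0], [0.004, -0.0, -1.0]] [-1.4 38.9 90.7 -0.  50.2 93.1]
units [-0.021 -0.028  0.408]
```

Call:
drive_tool:
  steps:
    - [30,0,0,0.2,0,0,0]
    - [30,0,0,0.35,0,0,0]
    - [30,0,0,0.4,0,0,0]
    - [30,0,0,0.4,0,0,0]
    - [60,0,0,0.4,0,0,0]
    - [60,0,0,0.4,0,0,0]
    - [60,0,0,0.4,0,0,0]
    - [60,0,0,0.4,0,0,0]

```text
time_s: 18.85
position: [0.6008, 0.0974, 0.0399]
tcp_rot: [[0.997, -0.077, 0.001], [-0.077, -0.997, -0.0], [0.001, -0.0, -1.0]]
force: [0.0, 0.0, -0.5]
opening: 0.661
grasp_force: 0.0
```

Call:
drive_tool:
  steps:
    - [65,0,0,-0.3,0,0,0]
    - [65,0,0,-0.7,0,0,0]
    - [65,0,0,-1,0,0,0]
    - [65,0,0,-1,0,0,0]

```text
time_s: 19.25
position: [0.6046, 0.0975, 0.1653]
tcp_rot: [[0.997, -0.077, 0.013], [-0.077, -0.997, -0.0], [0.013, -0.001, -1.0]]
force: [1.2, -0.9, 0.4]
opening: 0.744
grasp_force: 0.0
```

```bash
python3 - <<'E'
from m import *
st()
for n in ('scene','top'):
    print(n); d=cap(n,n+'7'); W=world(d); pots(d,W)
E
python3 g.py .5655 .188 .0375
```

```text
t 19.25 pos [0.6046 0.0975 0.1653] F [ 1.2 -0.9  0.4] open 64.7 g 0.0
[[0.997, -0.077, 0.013], [-0.077, -0.997, -0.0], [0.013, -0.001, -1.0]] [-1.3 32.9 87.7  0.  58.7 93.1]
scene
dark60 [223.4 266.2] 296 [0.5653 0.1925 0.0587] ray [0.5647 0.1934 0.06  ]
dark60 [267.9 277.5] 315 [0.4707 0.1803 0.0586] ray [0.4702 0.1813 0.06  ]
top
dark60 [435.3 164. ] 67 [ 0.6605 -0.4248  0.0606] ray [ 0.6605 -0.425   0.06  ]
dark60 [178.1 197.4] 185 [0.5715 0.3181 0.0598] ray [0.5714 0.318  0.06  ]
dark60 [292.7 382.7] 76 [ 0.0608 -0.0033  0.0606] ray [ 0.0607 -0.0033  0.06  ]
t 19.35 pos [0.6008 0.0974 0.1604] F [-0.4 -0.2 -0.4] open 65.1 g 0.0
[[0.997, -0.077, 0.002], [-0.077, -0.997, -0.0], [0.002, -0.0, -1.0]] [-1.3 33.2 88.  -0.  58.7 93.1]
units [-0.354 -0.73   1.024]
```

Call:
drive_tool:
  steps:
    - [65,-0.2,-0.4,0,0,0,0]
    - [65,-0.35,-0.73,0,0,0,0]
    - [65,-0.35,-0.73,0.2,0,0,0]
    - [65,-0.35,-0.73,0.5,0,0,0]
    - [65,-0.35,-0.73,0.8,0,0,0]
    - [65,-0.35,-0.73,1.0,0,0,0]
    - [65,-0.35,-0.73,1.0,0,0,0]
    - [65,-0.35,-0.73,1.0,0,0,0]

```text
time_s: 20.15
position: [0.5642, 0.1878, 0.038]
tcp_rot: [[0.997, -0.077, -0.003], [-0.077, -0.997, -0.0], [-0.003, 0.001, -1.0]]
force: [0.2, -0.2, 0.4]
opening: 0.747
grasp_force: 0.0
```

Call:
drive_tool:
  steps:
    - [36,0,0,0,0,0,0]
    - [36,0,0,0,0,0,0]
    - [36,0,0,0,0,0,0]
    - [36,0,0,0,0,0,0]
    - [36,0,0,0,0,0,0]
    - [36,0,0,0,0,0,0]

```text
time_s: 20.75
position: [0.566, 0.1881, 0.0403]
tcp_rot: [[0.997, -0.077, 0.002], [-0.077, -0.997, 0.0], [0.002, -0.0, -1.0]]
force: [-0.7, 1.0, 6.2]
opening: 0.506
grasp_force: 30.0
```

```bash
python3 g.py .5818 -.1403 .075
python3 - <<'E'
import cv2; im=cv2.imread('pics/scene7.png'); cv2.imwrite('pics/s7c.png',cv2.resize(im[130:400,120:400],None,fx=2.1,fy=2.1))
E
```

```text
t 20.75 pos [0.566  0.1881 0.0403] F [-0.7  1.   6.2] open 44.0 g 30.0
[[0.997, -0.077, 0.002], [-0.077, -0.997, 0.0], [0.002, -0.0, -1.0]] [  7.7  42.5  93.8  -0.   43.6 102.1]
units [ 0.343  2.719 -0.289]
```

View pics/s7c.png

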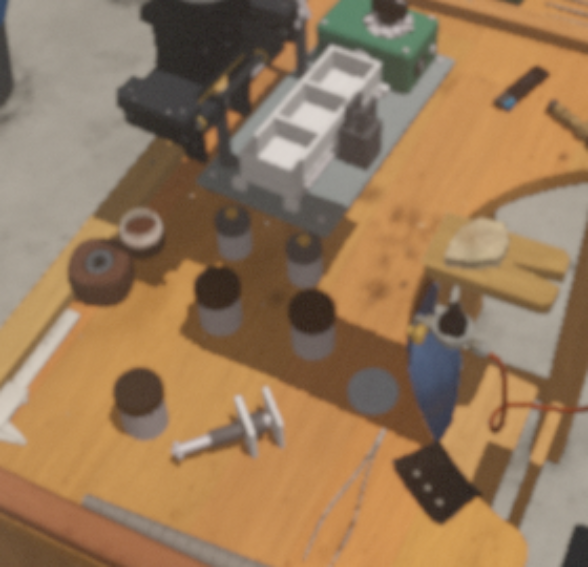

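Both slims stand at crop (234,232) and (303,258), and the wide pots and pin have not been disturbed. pot2 is gripped, so I'll carry it to the right pocket.

Call:
drive_tool:
  steps:
    - [36,0,0,-0.3,0,0,0]
    - [36,0,0,-0.7,0,0,0]
    - [36,0,0,-1,0,0,0]
    - [36,0,0,-1,0,0,0]

```text
time_s: 21.15
position: [0.569, 0.1886, 0.1646]
tcp_rot: [[0.997, -0.077, 0.012], [-0.077, -0.997, 0.002], [0.011, -0.002, -1.0]]
force: [1.5, 0.7, -1.4]
opening: 0.507
grasp_force: 30.0
```

Call:
drive_tool:
  steps:
    - [36,0.05,0.3,0,0,0,0]
    - [36,0.1,0.65,0,0,0,0]
    - [36,0.114,0.91,0,0,0,0]
    - [36,0.114,0.91,0,0,0,0]

```text
time_s: 21.55
position: [0.5697, 0.0744, 0.1578]
tcp_rot: [[0.997, -0.081, -0.003], [-0.081, -0.997, -0.001], [-0.003, 0.001, -1.0]]
force: [-0.3, 0.7, -0.4]
opening: 0.508
grasp_force: 30.0
```

Call:
drive_tool:
  steps:
    - [36,0.05,0.35,0,0,0,0]
    - [36,0.1,0.7,0,0,0,0]
    - [36,0.114,0.91,0,0,0,0]
    - [36,0.114,0.91,0,0,0,0]

```text
time_s: 21.95
position: [0.5754, -0.0345, 0.1581]
tcp_rot: [[0.997, -0.081, -0.001], [-0.081, -0.997, -0.0], [-0.001, 0.0, -1.0]]
force: [0.2, 1.3, -1.8]
opening: 0.508
grasp_force: 30.0
```

Call:
drive_tool:
  steps:
    - [36,0.05,0.35,0,0,0,0]
    - [36,0.1,0.7,0,0,0,0]
    - [36,0.114,0.9,0,0,0,0]
    - [36,0.114,0.9,0,0,0,0]
    - [36,0.114,0.9,0,0,0,0]
    - [36,0.114,0.9,0,0,0,0]

```text
time_s: 22.55
position: [0.5804, -0.1384, 0.1586]
tcp_rot: [[0.997, -0.076, -0.002], [-0.076, -0.997, 0.002], [-0.002, -0.001, -1.0]]
force: [-0.1, -0.3, -2.0]
opening: 0.507
grasp_force: 30.0
```

```bash
python3 g.py .5818 -.1403 .0773
```

```text
t 22.55 pos [ 0.5804 -0.1384  0.1586] F [-0.1 -0.3 -2. ] open 44.1 g 30.0
[[0.997, -0.076, -0.002], [-0.076, -0.997, 0.002], [-0.002, -0.001, -1.0]] [-24.2  32.6  89.7   0.   57.9  70.2]
units [0.014 0.016 0.677]
```

Call:
drive_tool:
  steps:
    - [36,0.014,0.016,0.25,0,0,0]
    - [36,0.014,0.016,0.5,0,0,0]
    - [36,0.014,0.016,0.62,0,0,0]
    - [36,0.014,0.016,0.67,0,0,0]
    - [36,0.014,0.016,0.67,0,0,0]
    - [36,0.014,0.016,0.67,0,0,0]

```text
time_s: 23.15
position: [0.5834, -0.1426, 0.0798]
tcp_rot: [[0.997, -0.077, 0.002], [-0.077, -0.997, -0.001], [0.002, 0.001, -1.0]]
force: [-0.1, -0.5, -1.2]
opening: 0.508
grasp_force: 30.0
```

Call:
drive_tool:
  steps:
    - [55,0,0,0,0,0,0]
    - [55,0,0,0,0,0,0]
    - [55,0,0,0,0,0,0]
    - [55,0,0,0,0,0,0]

```text
time_s: 23.55
position: [0.5828, -0.1429, 0.0794]
tcp_rot: [[0.997, -0.077, 0.001], [-0.077, -0.997, -0.0], [0.001, 0.0, -1.0]]
force: [-0.9, -0.1, 0.5]
opening: 0.626
grasp_force: 0.0
```

Call:
drive_tool:
  steps:
    - [55,0,0,-0.3,0,0,0]
    - [55,0,0,-0.7,0,0,0]
    - [55,0,0,-1,0,0,0]
    - [55,0,0,-1,0,0,0]

```text
time_s: 23.95
position: [0.5863, -0.1442, 0.205]
tcp_rot: [[0.997, -0.077, 0.012], [-0.077, -0.997, -0.005], [0.012, 0.004, -1.0]]
force: [0.1, -0.5, 0.1]
opening: 0.629
grasp_force: 0.0
```

Call:
drive_tool:
  steps:
    - [65,-0.15,-0.3,0,0,0,0]
    - [65,-0.3,-0.65,0,0,0,0]
    - [65,-0.38,-0.85,0,0,0,0]
    - [65,-0.38,-0.85,0,0,0,0]

```text
time_s: 24.35
position: [0.5422, -0.034, 0.1981]
tcp_rot: [[0.997, -0.074, -0.004], [-0.074, -0.997, 0.002], [-0.004, -0.002, -1.0]]
force: [-0.5, -0.1, 0.3]
opening: 0.741
grasp_force: 0.0
```

Call:
drive_tool:
  steps:
    - [65,-0.15,-0.35,0,0,0,0]
    - [65,-0.3,-0.7,0,0,0,0]
    - [65,-0.38,-0.85,0,0,0,0]
    - [65,-0.38,-0.85,0,0,0,0]

```text
time_s: 24.75
position: [0.5059, 0.0694, 0.1983]
tcp_rot: [[0.997, -0.074, -0.002], [-0.074, -0.997, 0.0], [-0.002, -0.0, -1.0]]
force: [-0.0, -0.2, -0.9]
opening: 0.74
grasp_force: 0.0
```

```bash
sed -i 's/max(2)<75/max(2)<90/' m.py
python3 - <<'E'
from m import *
for n in ('scene','top'):
    print(n); d=cap(n,n+'8'); W=world(d); pots(d,W)
E
python3 g.py .469 .175 .0385
```

```text
scene
dark60 [303.5 100.1] 99 [ 0.648  -0.4215  0.0605] ray [ 0.6482 -0.4222  0.06  ]
dark60 [310.9 158.9] 127 [ 0.5305 -0.1909  0.0603] ray [ 0.5307 -0.1912  0.06  ]
dark60 [290.5 194.4] 132 [ 0.525  -0.0531  0.0614] ray [ 0.5256 -0.0544  0.06  ]
dark60 [268.6 277.1] 350 [0.4699 0.1788 0.0586] ray [0.4693 0.1798 0.06  ]
dark60 [185.4 316.2] 352 [0.5727 0.328  0.0589] ray [0.5721 0.3286 0.06  ]
top
dark60 [435.5 166.4] 69 [ 0.6537 -0.4256  0.0592] ray [ 0.6533 -0.4253  0.06  ]
dark60 [177.9 197.3] 191 [0.5718 0.3186 0.0599] ray [0.5718 0.3185 0.06  ]
dark60 [311.4 216.5] 31 [ 0.5107 -0.0637  0.0621] ray [ 0.511  -0.0639  0.06  ]
dark60 [300.7 382. ] 58 [ 0.0624 -0.0248  0.0603] ray [ 0.0623 -0.0248  0.06  ]
t 24.85 pos [0.5081 0.0671 0.1987] F [ 0.8  0.2 -1.3] open 65.2 g 0.0
[[0.997, -0.077, 0.001], [-0.077, -0.997, -0.001], [0.001, 0.001, -1.0]] [-5.  23.5 99.6 -0.1 56.9 89.5]
units [-0.395 -0.872  1.334]
```

Call:
drive_tool:
  steps:
    - [65,-0.2,-0.4,0,0,0,0]
    - [65,-0.39,-0.87,0,0,0,0]
    - [65,-0.39,-0.87,0.3,0,0,0]
    - [65,-0.39,-0.87,0.6,0,0,0]
    - [65,-0.39,-0.87,0.8,0,0,0]
    - [65,-0.39,-0.87,0.8,0,0,0]

```text
time_s: 25.45
position: [0.4678, 0.1739, 0.0999]
tcp_rot: [[0.997, -0.079, -0.006], [-0.079, -0.997, -0.001], [-0.006, 0.002, -1.0]]
force: [-1.2, 0.5, 0.2]
opening: 0.747
grasp_force: 0.0
```

Call:
drive_tool:
  steps:
    - [65,0,0,0.2,0,0,0]
    - [65,0,0,0.4,0,0,0]
    - [65,0,0,0.52,0,0,0]
    - [65,0,0,0.52,0,0,0]
    - [65,0,0,0.52,0,0,0]

```text
time_s: 25.95
position: [0.4704, 0.1748, 0.0412]
tcp_rot: [[0.997, -0.078, 0.002], [-0.078, -0.997, 0.0], [0.002, -0.0, -1.0]]
force: [-0.8, -0.6, 1.0]
opening: 0.747
grasp_force: 0.0
```

Call:
drive_tool:
  steps:
    - [36,0,0,0,0,0,0]
    - [36,0,0,0,0,0,0]
    - [36,0,0,0,0,0,0]
    - [36,0,0,0,0,0,0]
    - [36,0,0,0,0,0,0]
    - [36,0,0,0,0,0,0]

```text
time_s: 26.55
position: [0.4692, 0.1756, 0.041]
tcp_rot: [[0.997, -0.077, 0.001], [-0.077, -0.997, 0.0], [0.001, -0.0, -1.0]]
force: [0.7, 0.7, 5.4]
opening: 0.506
grasp_force: 30.0
```

```bash
python3 g.py .587 -.0715 .16
```

```text
t 26.55 pos [0.4692 0.1756 0.041 ] F [0.7 0.7 5.4] open 44.0 g 30.0
[[0.997, -0.077, 0.001], [-0.077, -0.997, 0.0], [0.001, -0.0, -1.0]] [  7.7  38.3 107.8  -0.   33.8 102.1]
units [ 1.139  1.978 -0.991]
```

Call:
drive_tool:
  steps:
    - [36,0,0,-0.3,0,0,0]
    - [36,0,0,-0.7,0,0,0]
    - [36,0,0,-1,0,0,0]
    - [36,0,0,-1,0,0,0]

```text
time_s: 26.95
position: [0.4719, 0.1762, 0.1647]
tcp_rot: [[0.997, -0.077, 0.01], [-0.077, -0.997, 0.001], [0.01, -0.002, -1.0]]
force: [1.4, 0.6, -1.0]
opening: 0.509
grasp_force: 30.0
```

Call:
drive_tool:
  steps:
    - [36,0.17,0.3,0,0,0,0]
    - [36,0.37,0.65,0,0,0,0]
    - [36,0.57,0.99,0,0,0,0]
    - [36,0.57,0.99,0,0,0,0]

```text
time_s: 27.35
position: [0.5311, 0.0468, 0.1594]
tcp_rot: [[0.997, -0.083, 0.003], [-0.083, -0.997, -0.002], [0.003, 0.002, -1.0]]
force: [0.3, 0.7, -1.2]
opening: 0.512
grasp_force: 30.0
```

Call:
drive_tool:
  steps:
    - [36,0.2,0.35,0,0,0,0]
    - [36,0.4,0.7,0,0,0,0]
    - [36,0.57,0.99,0,0,0,0]
    - [36,0.57,0.99,0,0,0,0]
    - [36,0.57,0.99,0,0,0,0]
    - [36,0.57,0.99,0,0,0,0]

```text
time_s: 27.95
position: [0.585, -0.0704, 0.1591]
tcp_rot: [[0.997, -0.076, -0.004], [-0.076, -0.997, 0.002], [-0.004, -0.001, -1.0]]
force: [-0.1, 1.0, -0.2]
opening: 0.509
grasp_force: 30.0
```

```bash
python3 g.py .587 -.0715 .078
```

```text
t 27.95 pos [ 0.585  -0.0704  0.1591] F [-0.1  1.  -0.2] open 44.3 g 30.0
[[0.997, -0.076, -0.004], [-0.076, -0.997, 0.002], [-0.004, -0.001, -1.0]] [-17.7  32.1  90.7   0.   57.5  76.6]
units [0.02  0.009 0.675]
```

Call:
drive_tool:
  steps:
    - [36,0.01,0.009,0.25,0,0,0]
    - [36,0.01,0.009,0.5,0,0,0]
    - [36,0.01,0.009,0.62,0,0,0]
    - [36,0.01,0.009,0.67,0,0,0]
    - [36,0.01,0.009,0.67,0,0,0]
    - [36,0.01,0.009,0.67,0,0,0]

```text
time_s: 28.55
position: [0.5886, -0.0729, 0.0809]
tcp_rot: [[0.997, -0.077, 0.002], [-0.077, -0.997, -0.001], [0.002, 0.0, -1.0]]
force: [0.1, 0.4, -0.8]
opening: 0.509
grasp_force: 30.0
```

Call:
drive_tool:
  steps:
    - [53,0,0,0,0,0,0]
    - [53,0,0,0,0,0,0]
    - [53,0,0,0,0,0,0]
    - [53,0,0,0,0,0,0]

```text
time_s: 28.95
position: [0.5882, -0.0733, 0.0806]
tcp_rot: [[0.997, -0.077, 0.001], [-0.077, -0.997, -0.0], [0.001, 0.0, -1.0]]
force: [-0.1, -0.1, 0.3]
opening: 0.608
grasp_force: 0.0
```

Call:
drive_tool:
  steps:
    - [53,0,0,-0.3,0,0,0]
    - [53,0,0,-0.7,0,0,0]
    - [53,0,0,-1,0,0,0]
    - [53,0,0,-1,0,0,0]

```text
time_s: 29.35
position: [0.5918, -0.0742, 0.2061]
tcp_rot: [[0.997, -0.077, 0.012], [-0.077, -0.997, -0.004], [0.013, 0.003, -1.0]]
force: [0.9, 0.4, 1.2]
opening: 0.61
grasp_force: 0.0
```

Call:
drive_tool:
  steps:
    - [65,-0.05,-0.35,0,0,0,0]
    - [65,-0.08,-0.65,0,0,0,0]
    - [65,-0.093,-0.81,0,0,0,0]
    - [65,-0.093,-0.81,0,0,0,0]

```text
time_s: 29.75
position: [0.5832, 0.0272, 0.1993]
tcp_rot: [[0.997, -0.074, -0.002], [-0.074, -0.997, 0.001], [-0.002, -0.001, -1.0]]
force: [0.3, 0.4, -0.7]
opening: 0.741
grasp_force: 0.0
```

Call:
drive_tool:
  steps:
    - [65,-0.05,-0.35,0,0,0,0]
    - [65,-0.08,-0.65,0,0,0,0]
    - [65,-0.093,-0.81,0,0,0,0]
    - [65,-0.093,-0.81,0,0,0,0]

```text
time_s: 30.15
position: [0.5802, 0.1239, 0.1994]
tcp_rot: [[0.997, -0.074, -0.001], [-0.074, -0.997, 0.0], [-0.001, -0.0, -1.0]]
force: [0.7, 0.5, -0.1]
opening: 0.747
grasp_force: 0.0
```

Call:
drive_tool:
  steps:
    - [65,-0.05,-0.35,0,0,0,0]
    - [65,-0.08,-0.65,0,0,0,0]
    - [65,-0.093,-0.81,0,0,0,0]
    - [65,-0.093,-0.81,0,0,0,0]

```text
time_s: 30.55
position: [0.5772, 0.2208, 0.1996]
tcp_rot: [[0.997, -0.075, 0.0], [-0.075, -0.997, -0.0], [0.0, 0.0, -1.0]]
force: [-0.0, -0.2, -0.2]
opening: 0.745
grasp_force: 0.0
```

```bash
python3 - <<'E'
from m import *
for n in ('scene','top'):
    print(n); d=cap(n,n+'9'); W=world(d); pots(d,W)
E
python3 g.py .5725 .321 .0395
```

```text
scene
dark60 [297.5  98.6] 140 [ 0.6668 -0.422   0.06  ] ray [ 0.6667 -0.4221  0.06  ]
dark60 [308.8 159.2] 89 [ 0.5348 -0.1869  0.0609] ray [ 0.5351 -0.1879  0.06  ]
dark60 [290. 196.] 77 [ 0.5248 -0.05    0.0593] ray [ 0.5245 -0.0493  0.06  ]
dark60 [483.9 285. ] 70 [0.0663 0.0228 0.0603] ray [0.0662 0.0226 0.06  ]
dark60 [500.3 307.6] 249 [0.0259 0.064  0.0595] ray [0.0259 0.0644 0.06  ]
dark60 [185.4 316.2] 351 [0.5727 0.3279 0.0589] ray [0.5722 0.3285 0.06  ]
top
dark60 [435.4 165.1] 64 [ 0.6575 -0.4254  0.0596] ray [ 0.6573 -0.4253  0.06  ]
dark60 [291.8 382.6] 86 [ 0.0612 -0.0009  0.0601] ray [ 0.0611 -0.001   0.06  ]
t 30.65 pos [0.5772 0.2186 0.1995] F [ 0.  -0.4  0.8] open 65.1 g 0.0
[[0.997, -0.077, -0.001], [-0.077, -0.997, -0.001], [-0.0, 0.001, -1.0]] [ 1.040e+01  3.110e+01  8.460e+01 -1.000e-01  6.440e+01  1.049e+02]
units [-0.104 -0.849  1.333]
```

Call:
drive_tool:
  steps:
    - [65,-0.06,-0.4,0,0,0,0]
    - [65,-0.1,-0.85,0,0,0,0]
    - [65,-0.1,-0.85,0.3,0,0,0]
    - [65,-0.1,-0.85,0.6,0,0,0]
    - [65,-0.1,-0.85,0.8,0,0,0]
    - [65,-0.1,-0.85,0.8,0,0,0]

```text
time_s: 31.25
position: [0.5706, 0.3195, 0.0998]
tcp_rot: [[0.997, -0.079, -0.009], [-0.079, -0.997, -0.004], [-0.008, 0.005, -1.0]]
force: [-1.2, -0.8, -0.3]
opening: 0.746
grasp_force: 0.0
```

Call:
drive_tool:
  steps:
    - [65,0,0,0.2,0,0,0]
    - [65,0,0,0.4,0,0,0]
    - [65,0,0,0.52,0,0,0]
    - [65,0,0,0.52,0,0,0]
    - [65,0,0,0.52,0,0,0]

```text
time_s: 31.75
position: [0.5739, 0.3224, 0.0426]
tcp_rot: [[0.997, -0.078, 0.001], [-0.078, -0.997, 0.0], [0.001, -0.0, -1.0]]
force: [0.3, 0.1, 0.9]
opening: 0.748
grasp_force: 0.0
```

Call:
drive_tool:
  steps:
    - [36,0,0,0,0,0,0]
    - [36,0,0,0,0,0,0]
    - [36,0,0,0,0,0,0]
    - [36,0,0,0,0,0,0]
    - [36,0,0,0,0,0,0]
    - [36,0,0,0,0,0,0]

```text
time_s: 32.35
position: [0.5733, 0.3231, 0.0424]
tcp_rot: [[0.997, -0.077, 0.001], [-0.077, -0.997, 0.0], [0.001, -0.001, -1.0]]
force: [-0.1, 1.0, 4.1]
opening: 0.507
grasp_force: 30.0
```

```bash
python3 g.py .592 -.0027 .16
```

```text
t 32.35 pos [0.5733 0.3231 0.0424] F [-0.1  1.   4.1] open 44.1 g 30.0
[[0.997, -0.077, 0.001], [-0.077, -0.997, 0.0], [0.001, -0.001, -1.0]] [ 19.7  45.6  84.1   0.   50.2 114.1]
units [ 0.365  2.695 -0.981]
```

Call:
drive_tool:
  steps:
    - [36,0,0,-0.3,0,0,0]
    - [36,0,0,-0.7,0,0,0]
    - [36,0,0,-1,0,0,0]
    - [36,0,0,-1,0,0,0]

```text
time_s: 32.75
position: [0.5765, 0.3243, 0.1673]
tcp_rot: [[0.997, -0.077, 0.011], [-0.077, -0.997, 0.004], [0.011, -0.005, -1.0]]
force: [1.7, 0.2, -1.5]
opening: 0.506
grasp_force: 30.0
```

Call:
drive_tool:
  steps:
    - [36,0.04,0.3,0,0,0,0]
    - [36,0.09,0.65,0,0,0,0]
    - [36,0.122,0.9,0,0,0,0]
    - [36,0.122,0.9,0,0,0,0]

```text
time_s: 33.15
position: [0.578, 0.2099, 0.1597]
tcp_rot: [[0.997, -0.081, -0.004], [-0.081, -0.997, -0.002], [-0.004, 0.003, -1.0]]
force: [-0.4, 0.4, -1.6]
opening: 0.51
grasp_force: 30.0
```

Call:
drive_tool:
  steps:
    - [36,0.04,0.35,0,0,0,0]
    - [36,0.09,0.7,0,0,0,0]
    - [36,0.122,0.9,0,0,0,0]
    - [36,0.122,0.9,0,0,0,0]

```text
time_s: 33.55
position: [0.5851, 0.1025, 0.1602]
tcp_rot: [[0.997, -0.081, -0.002], [-0.081, -0.997, -0.001], [-0.002, 0.001, -1.0]]
force: [0.2, 1.2, -1.9]
opening: 0.508
grasp_force: 30.0
```

Call:
drive_tool:
  steps:
    - [36,0.04,0.35,0,0,0,0]
    - [36,0.09,0.7,0,0,0,0]
    - [36,0.122,0.895,0,0,0,0]
    - [36,0.122,0.895,0,0,0,0]
    - [36,0.122,0.895,0,0,0,0]
    - [36,0.122,0.895,0,0,0,0]
    - [36,0.122,0.895,0,0,0,0]

```text
time_s: 34.25
position: [0.5914, -0.0012, 0.1613]
tcp_rot: [[0.997, -0.075, -0.001], [-0.075, -0.997, 0.001], [-0.001, -0.001, -1.0]]
force: [-0.2, -0.1, -2.2]
opening: 0.507
grasp_force: 30.0
```

```bash
python3 g.py .592 -.0027 .0794
```

```text
t 34.25 pos [ 0.5914 -0.0012  0.1613] F [-0.2 -0.1 -2.2] open 44.1 g 30.0
[[0.997, -0.075, -0.001], [-0.075, -0.997, 0.001], [-0.001, -0.001, -1.0]] [-10.9  32.   90.4   0.   57.7  83.3]
units [0.007 0.012 0.682]
```

Call:
drive_tool:
  steps:
    - [36,0.007,0.012,0.25,0,0,0]
    - [36,0.007,0.012,0.5,0,0,0]
    - [36,0.007,0.012,0.62,0,0,0]
    - [36,0.007,0.012,0.68,0,0,0]
    - [36,0.007,0.012,0.68,0,0,0]
    - [36,0.007,0.012,0.68,0,0,0]

```text
time_s: 34.85
position: [0.5934, -0.0044, 0.0808]
tcp_rot: [[0.997, -0.077, 0.002], [-0.077, -0.997, -0.0], [0.002, 0.0, -1.0]]
force: [0.1, -0.3, -1.6]
opening: 0.504
grasp_force: 30.0
```

Call:
drive_tool:
  steps:
    - [53,0,0,0,0,0,0]
    - [53,0,0,0,0,0,0]
    - [53,0,0,0,0,0,0]
    - [53,0,0,0,0,0,0]

```text
time_s: 35.25
position: [0.5928, -0.0046, 0.0805]
tcp_rot: [[0.997, -0.077, 0.001], [-0.077, -0.997, -0.0], [0.001, 0.0, -1.0]]
force: [0.0, -0.8, 0.0]
opening: 0.605
grasp_force: 0.0
```

Call:
drive_tool:
  steps:
    - [53,0,0,-0.3,0,0,0]
    - [53,0,0,-0.7,0,0,0]
    - [53,0,0,-1,0,0,0]
    - [53,0,0,-1,0,0,0]

```text
time_s: 35.65
position: [0.5965, -0.0052, 0.2061]
tcp_rot: [[0.997, -0.077, 0.013], [-0.077, -0.997, -0.002], [0.013, 0.001, -1.0]]
force: [1.0, 0.5, -0.0]
opening: 0.607
grasp_force: 0.0
```

Call:
drive_tool:
  steps:
    - [26,0,0,-0.5,0,0,0]
    - [26,0,0,-0.95,0,0,0]
    - [26,0,0,-0.95,0,0,0]

```text
time_s: 35.95
position: [0.5951, -0.005, 0.3195]
tcp_rot: [[0.997, -0.077, 0.01], [-0.077, -0.997, -0.002], [0.01, 0.001, -1.0]]
force: [0.6, 0.1, -0.5]
opening: 0.419
grasp_force: 0.0
```

Call:
drive_tool:
  steps:
    - [26,-0.4,0,0,0,0,-0.1]
    - [26,-0.8,0,0,0,0,-0.2]
    - [26,-1,0,0,0,0,-0.3]
    - [26,-1,0,0,0,0,-0.4]
    - [26,-1,0,0,0,0,-0.5]
    - [26,-1,0,0,0,0,-0.6]
    - [26,-1,0,0,0,0,-0.7]
    - [26,-1,0,0,0,0,-0.8]

```text
time_s: 36.75
position: [0.4723, 0.0048, 0.3133]
tcp_rot: [[0.428, 0.904, -0.001], [0.904, -0.428, 0.0], [-0.0, -0.001, -1.0]]
force: [-0.3, -0.9, -0.5]
opening: 0.298
grasp_force: 0.0
```

Call:
drive_tool:
  steps:
    - [26,0,0,0,0,0,-0.1]
    - [26,0,0,0,0,0,-0.2]
    - [26,0,0,0,0,0,-0.247]
    - [26,0,0,0,0,0,-0.247]
    - [26,0,0,0,0,0,-0.247]

```text
time_s: 37.25
position: [0.4725, 0.0048, 0.3135]
tcp_rot: [[0.079, 0.997, -0.001], [0.997, -0.079, 0.0], [0.0, -0.001, -1.0]]
force: [-0.5, 0.4, 0.3]
opening: 0.301
grasp_force: 0.0
```

```bash
python3 - <<'E'
from m import *
ex=np.array([.9972,-.075]);ey=np.array([.075,.9972]);o=np.array([.587,-.0715])
for n in('top','scene'):
    d=cap(n,n+'10'); W=world(d); c=d['color'].astype(int)
    S=np.stack([(W[...,:2]-o)@ex,(W[...,:2]-o)@ey,W[...,2]],-1)
    m=(c.max(2)<95)&(S[...,2]>.088)&(S[...,2]<.106)&(abs(S[...,0])<.035)&(abs(S[...,1])<.1)
    N,l,s_,ce=cv2.connectedComponentsWithStats(m.astype(np.uint8))
    for i in range(1,N):
        if s_[i,4]>10: print(n,'cap',s_[i,4],S[l==i].mean(0).round(4))
im=cv2.imread('pics/scene10.png'); cv2.imwrite('pics/s10c.png',cv2.resize(im[40:360,120:420],None,fx=1.8,fy=1.8))
E
python3 g.py .7109 -.0202 .2364
```

```text
top cap 201 [ 0.0011 -0.0729  0.0964]
scene cap 207 [ 0.0028 -0.0669  0.0942]
scene cap 228 [0.0021 0.0032 0.0944]
scene cap 262 [0.0011 0.0713 0.0942]
t 37.35 pos [0.4727 0.0048 0.3137] F [-0.4 -0.1 -0.7] open 26.4 g 0.0
[[0.079, 0.997, -0.0], [0.997, -0.079, 0.0], [0.0, -0.0, -1.0]] [-13.   12.   96.    0.   71.9  -8.5]
units [-0.052  1.996  0.643]
```

View pics/s10c.png

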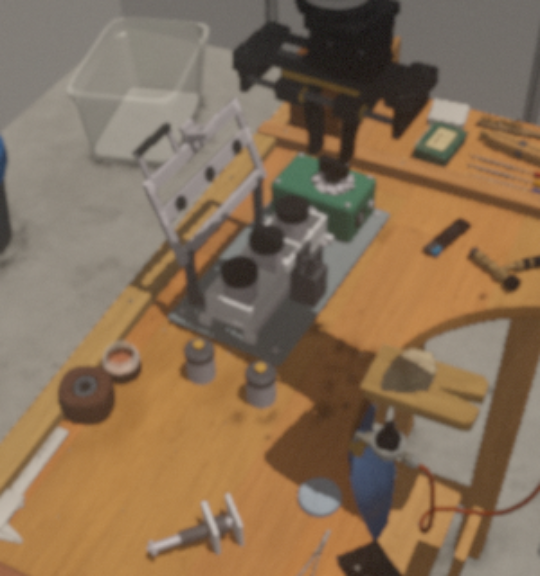

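All three wide pots are seated: their caps are at about z 0.095, within 5 mm of the pocket centres. Next I'll close the frame along the same arc.

Call:
drive_tool:
  steps:
    - [26,-0.02,0.3,0,0,0,0]
    - [26,-0.026,0.7,0,0,0,0]
    - [26,-0.026,1,0,0,0,0]
    - [26,-0.026,1,0,0,0,0]

```text
time_s: 37.75
position: [0.5966, -0.0086, 0.3132]
tcp_rot: [[0.078, 0.997, 0.003], [0.997, -0.078, -0.001], [-0.0, 0.003, -1.0]]
force: [-1.2, -0.1, -0.7]
opening: 0.298
grasp_force: 0.0
```

Call:
drive_tool:
  steps:
    - [26,-0.02,0.3,0,0,0,0]
    - [26,-0.026,0.7,0,0,0,0]
    - [26,-0.026,0.99,0,0,0,0]
    - [26,-0.026,0.99,0,0,0,0]
    - [26,-0.026,0.99,0,0,0,0]

```text
time_s: 38.25
position: [0.7096, -0.0198, 0.3128]
tcp_rot: [[0.078, 0.997, -0.003], [0.997, -0.078, 0.001], [0.0, -0.003, -1.0]]
force: [-0.5, 0.3, 0.5]
opening: 0.3
grasp_force: 0.0
```

```bash
python3 g.py .7109 -.0202 .2364
python3 - <<'E'
from m import *
for n in('top','scene'):
    d=cap(n,n+'11'); W=world(d); c=d['color'].astype(int)
    x,y,z=W[...,0],W[...,1],W[...,2]
    m=(c.max(2)<80)&(z>.235)&(z<.26)&(x>.66)&(x<.76)&(y>-.07)&(y<.04)
    if m.any(): p=W[m]; print(n,'rod',m.sum(),p.mean(0).round(4),p.min(0).round(3),p.max(0).round(3))
E
```

```text
t 38.25 pos [ 0.7096 -0.0198  0.3128] F [-0.5  0.3  0.5] open 26.1 g 0.0
[[0.078, 0.997, -0.003], [0.997, -0.078, 0.001], [0.0, -0.003, -1.0]] [-10.6  33.2  61.8  -0.   85.1  -6.1]
units [-0.002  0.013  0.636]
scene rod 69 [ 0.7084 -0.0145  0.2493] [ 0.704 -0.046  0.244] [0.713 0.015 0.254]
```

Call:
drive_tool:
  steps:
    - [26,0,0,0.25,0,0,0]
    - [26,0,0,0.45,0,0,0]
    - [26,0,0,0.63,0,0,0]
    - [26,0,0,0.63,0,0,0]
    - [8,0,0,0.63,0,0,0]
    - [8,0,0,0.63,0,0,0]
    - [8,0,0,0.63,0,0,0]
    - [8,0,0,0.63,0,0,0]

```text
time_s: 39.15
position: [0.7115, -0.0201, 0.2404]
tcp_rot: [[0.077, 0.997, 0.004], [0.997, -0.077, -0.001], [-0.0, 0.004, -1.0]]
force: [0.5, 0.4, 2.6]
opening: 0.124
grasp_force: 30.0
```

Call:
drive_tool:
  steps:
    - [8,0,-0.08,-0.03,0,0,0]
    - [8,0,-0.169,-0.053,0,0,0]
    - [8,0,-0.294,-0.075,0,0,0]
    - [8,0,-0.42,-0.085,0,0,0]

```text
time_s: 39.55
position: [0.6612, -0.0162, 0.2509]
tcp_rot: [[0.077, 0.997, 0.007], [0.997, -0.077, -0.001], [-0.0, 0.007, -1.0]]
force: [3.2, -1.3, 2.3]
opening: 0.123
grasp_force: 30.0
```

Call:
drive_tool:
  steps:
    - [8,0,-0.126,0.003,0,0,0]
    - [8,0,-0.252,0.018,0,0,0]
    - [8,0,-0.375,0.046,0,0,0]
    - [8,0,-0.496,0.086,0,0,0]
    - [8,0,-0.611,0.138,0,0,0]
    - [8,0,-0.721,0.201,0,0,0]
    - [8,0,-0.823,0.275,0,0,0]
    - [8,0,-0.919,0.358,0,0,0]

```text
time_s: 40.35
position: [0.5494, -0.0071, 0.2062]
tcp_rot: [[0.077, 0.997, 0.002], [0.997, -0.077, 0.0], [0.0, 0.002, -1.0]]
force: [4.8, 0.2, -2.0]
opening: 0.127
grasp_force: 30.0
```

Call:
drive_tool:
  steps:
    - [8,0,-0.086,0.093,0,0,0]
    - [8,0,-0.163,0.194,0,0,0]
    - [8,0,-0.229,0.302,0,0,0]
    - [8,0,-0.284,0.416,0,0,0]
    - [8,0,-0.328,0.535,0,0,0]
    - [8,0,-0.359,0.657,0,0,0]
    - [8,0,-0.378,0.783,0,0,0]
    - [8,0,-0.384,0.88,0,0,0]

```text
time_s: 41.15
position: [0.5056, -0.0038, 0.1011]
tcp_rot: [[0.078, 0.997, 0.005], [0.997, -0.078, -0.0], [0.0, 0.005, -1.0]]
force: [-2.8, 2.0, 47.1]
opening: 0.126
grasp_force: 30.0
```

Call:
drive_tool:
  steps:
    - [8,0,0,0.03,0,0,0]
    - [8,0,0,0.03,0,0,0]
    - [8,0,0,0.03,0,0,0]
    - [8,0,0,0.03,0,0,0]

```text
time_s: 41.55
position: [0.5056, -0.0039, 0.0998]
tcp_rot: [[0.077, 0.997, 0.005], [0.997, -0.077, -0.001], [-0.0, 0.005, -1.0]]
force: [-0.4, 2.8, 19.4]
opening: 0.124
grasp_force: 30.0
```

Call:
drive_tool:
  steps:
    - [26,0,0,-0.02,0,0,0]
    - [26,0,0,-0.02,0,0,0]
    - [26,0,0,-0.02,0,0,0]
    - [26,0,0,-0.4,0,0,0]
    - [26,0,0,-0.7,0,0,0]
    - [26,0,0,-1,0,0,0]
    - [26,0,0,-1,0,0,0]

```text
time_s: 42.25
position: [0.5063, -0.0045, 0.2201]
tcp_rot: [[0.077, 0.997, 0.007], [0.997, -0.077, -0.002], [-0.001, 0.007, -1.0]]
force: [-0.1, -0.0, 0.6]
opening: 0.3
grasp_force: 0.0
```

Call:
drive_tool:
  steps:
    - [44,0.4,-0.1,0,0,0,0]
    - [44,0.8,-0.2,0,0,0,0]
    - [44,1,-0.25,0,0,0,0]
    - [44,1,-0.25,0,0,0,0]

```text
time_s: 42.65
position: [0.4807, 0.1205, 0.2149]
tcp_rot: [[0.073, 0.997, -0.005], [0.997, -0.073, 0.0], [0.0, -0.005, -1.0]]
force: [-0.1, -0.4, 0.3]
opening: 0.492
grasp_force: 0.0
```

```bash
cat > pin.py <<'E'
from m import *
st()
for n in('top','scene'):
    d=cap(n,n+'pin'); W=world(d); c=d['color'].astype(int); b,r=c[...,0],c[...,2]
    x,y,z=W[...,0],W[...,1],W[...,2]
    m=(x>.38)&(x<.60)&(y>.2)&(y<.40)&(z>.012)&(z<.05)&(abs(r-b)<45)
    N,l,s_,ce=cv2.connectedComponentsWithStats(m.astype(np.uint8)); i=1+s_[1:,4].argmax(); p=W[l==i]
    v=cv2.fitLine(p[:,:2].astype(np.float32),cv2.DIST_HUBER,0,.01,.01).ravel(); t=(p[:,:2]-v[2:])@v[:2]
    hi=p[p[:,2]>.036]; th=(hi[:,:2]-v[2:])@v[:2]; pl=np.array([-v[1],v[0]]); ph=(hi[:,:2]-v[2:])@pl
    sh=p[(p[:,2]<.036)&(t>.01)]; ps=(sh[:,:2]-v[2:])@pl
    print(n,len(p),'dir',np.degrees(np.arctan2(v[1],v[0])),'t',t.min(),t.max(),'plates t',th.min(),th.max(),'perp mid plates',(ph.min()+ph.max())/2,'shaft',np.median(ps),'c',v[2:])
    g=np.array([th.max()-.0]); 
    tm=(th.min()+th.max())/2; print('  gripcentre',(v[2:]+tm*v[:2]+pl*np.median(ps)).round(4))
    for q in (hi[th<tm],hi[th>=tm]):
        rc=cv2.minAreaRect(q[:,:2].astype(np.float32)); print('  plate',np.round(rc[0],4),np.round(rc[1],4),round(rc[2],1),len(q))
    dk=(c.max(2)<80)&(z>.098)&(z<.12)&(x>.46)&(x<.53)&(y>-.05)&(y<.06)
    if dk.any(): print('  handle',W[dk].mean(0).round(4))
E
python3 pin.py
```

```text
t 42.65 pos [0.4807 0.1205 0.2149] F [-0.1 -0.4  0.3] open 42.8 g 0.0
[[0.073, 0.997, -0.005], [0.997, -0.073, 0.0], [0.0, -0.005, -1.0]] [  1.1  21.  100.6   0.   58.6   5.3]
top 126 dir 40.07595 t -0.029054055031079287 0.04713750079384388 plates t -0.02402508498998562 -0.008449875777207518 perp mid plates 0.0008973386662427625 shaft 0.0003612093709246329 c [0.48886132 0.31223294]
  gripcentre [0.4762 0.3021]
  plate [0.4725 0.2996] [0.0056 0.0299] 45.6 25
  plate [0.4828 0.3064] [0. 0.] 0.0 1
  handle [ 0.5034 -0.0051  0.1091]
scene 536 dir 44.887478 t -0.04080425956107953 0.05841276566717203 plates t -0.04080425956107953 -0.007759529743014493 perp mid plates -0.0036350378621502685 shaft -0.0003914210737036432 c [0.48469055 0.31190366]
  gripcentre [0.4678 0.2945]
  plate [0.4606 0.2825] [0.0053 0.0421] 46.4 63
  plate [0.4788 0.3014] [0.0064 0.0418] 46.9 73
  handle [ 0.5009 -0.0156  0.1063]
```

The pin lies at about 46.5°, with its grip centre near (0.469, 0.289). Before taking it I'll gauge the selector bar's y by closing the fingers on it without lifting, which fixes the shaker's lateral position exactly.

Call:
drive_tool:
  steps:
    - [40,-0.3,0.1,0,0,0,0.1]
    - [40,-0.6,0.2,0,0,0,0.2]
    - [40,-0.9,0.4,0,0,0,0.3]
    - [40,-1,0.45,0,0,0,0.4]
    - [40,-1,0.45,0,0,0,0.5]
    - [40,-1,0.45,0,0,0,0.6]
    - [40,-1,0.45,0,0,0,0.7]
    - [40,-1,0.45,0,0,0,0.8]

```text
time_s: 43.55
position: [0.5277, -0.0078, 0.2156]
tcp_rot: [[0.96, 0.281, -0.002], [0.281, -0.96, -0.0], [-0.002, -0.0, -1.0]]
force: [1.1, -0.2, -0.3]
opening: 0.46
grasp_force: 0.0
```

Call:
drive_tool:
  steps:
    - [40,0,0,0,0,0,0.1]
    - [40,0,0,0,0,0,0.2]
    - [40,0,0,0,0,0,0.247]
    - [40,0,0,0,0,0,0.247]

```text
time_s: 43.95
position: [0.5278, -0.0075, 0.2157]
tcp_rot: [[0.997, -0.079, -0.002], [-0.079, -0.997, -0.0], [-0.002, 0.0, -1.0]]
force: [-0.1, -0.1, 0.3]
opening: 0.457
grasp_force: 0.0
```

Call:
drive_tool:
  steps:
    - [40,0,0.3,0,0,0,0]
    - [40,0,0.7,0,0,0,0]
    - [40,0,0.95,0,0,0,0]
    - [40,0,0.95,0,0,0,0]

```text
time_s: 44.35
position: [0.5194, -0.1243, 0.2161]
tcp_rot: [[0.997, -0.081, 0.0], [-0.081, -0.997, -0.002], [0.0, 0.002, -1.0]]
force: [0.1, -0.2, -0.2]
opening: 0.459
grasp_force: 0.0
```

```bash
python3 g.py .5605 -.228 .101
```

```text
t 44.35 pos [ 0.5194 -0.1243  0.2161] F [ 0.1 -0.2 -0.2] open 39.9 g 0.0
[[0.997, -0.081, 0.0], [-0.081, -0.997, -0.002], [0.0, 0.002, -1.0]] [-25.4  23.7  95.6  -0.1  60.7  69.3]
units [0.411 0.832 0.961]
```

Call:
drive_tool:
  steps:
    - [40,0.2,0.4,0,0,0,0]
    - [40,0.41,0.83,0,0,0,0]
    - [40,0.41,0.83,0.3,0,0,0]
    - [40,0.41,0.83,0.6,0,0,0]
    - [40,0.41,0.83,0.85,0,0,0]
    - [40,0.41,0.83,0.94,0,0,0]
    - [40,0.41,0.83,0.94,0,0,0]
    - [40,0.41,0.83,0.94,0,0,0]

```text
time_s: 45.15
position: [0.5615, -0.2228, 0.1046]
tcp_rot: [[0.997, -0.077, 0.001], [-0.077, -0.997, -0.001], [0.001, 0.001, -1.0]]
force: [-0.4, 0.4, 0.2]
opening: 0.46
grasp_force: 0.0
```

Call:
drive_tool:
  steps:
    - [8,0,0,0,0,0,0]
    - [8,0,0,0,0,0,0]
    - [8,0,0,0,0,0,0]
    - [8,0,0,0,0,0,0]
    - [8,0,0,0,0,0,0]
    - [8,0,0,0,0,0,0]
    - [8,0,0,0,0,0,0]
    - [8,0,0,0,0,0,0]

```text
time_s: 45.95
position: [0.5613, -0.2278, 0.1051]
tcp_rot: [[0.997, -0.075, 0.002], [-0.075, -0.997, -0.009], [0.003, 0.009, -1.0]]
force: [-3.3, -11.1, 0.7]
opening: 0.158
grasp_force: 30.0
```

Call:
drive_tool:
  steps:
    - [40,0,0,0,0,0,0]
    - [40,0,0,0,0,0,0]
    - [40,0,0,0,0,0,0]
    - [40,0,0,0,0,0,0]
    - [40,0,0,-0.3,0,0,0]
    - [40,0,0,-0.7,0,0,0]
    - [40,0,0,-1,0,0,0]
    - [40,0,0,-1,0,0,0]

```text
time_s: 46.75
position: [0.5642, -0.2238, 0.2296]
tcp_rot: [[0.997, -0.076, 0.011], [-0.076, -0.997, -0.006], [0.011, 0.005, -1.0]]
force: [0.2, -0.4, 0.7]
opening: 0.459
grasp_force: 0.0
```

The gauge gives a shaker origin of (0.5877, −0.0714), which puts the lock hole at (0.5149, −0.0659, 0.086). Next I'll go to the pin and centre it laterally by squeezing the finger plate's sides.

Call:
drive_tool:
  steps:
    - [65,-0.1,-0.4,0,0,0,0]
    - [65,-0.21,-0.86,0,0,0,0]
    - [65,-0.21,-0.86,0,0,0,0]

```text
time_s: 47.05
position: [0.5405, -0.1118, 0.2225]
tcp_rot: [[0.997, -0.073, -0.005], [-0.073, -0.997, 0.005], [-0.006, -0.004, -1.0]]
force: [-0.6, 0.0, -0.7]
opening: 0.65
grasp_force: 0.0
```

Call:
drive_tool:
  steps:
    - [65,-0.1,-0.4,0,0,0,0]
    - [65,-0.21,-0.86,0,0,0,0]
    - [65,-0.21,-0.86,0,0,0,0]

```text
time_s: 47.35
position: [0.5237, -0.0081, 0.2227]
tcp_rot: [[0.997, -0.072, -0.004], [-0.072, -0.997, 0.003], [-0.004, -0.002, -1.0]]
force: [0.5, 0.8, -0.2]
opening: 0.74
grasp_force: 0.0
```

Call:
drive_tool:
  steps:
    - [65,-0.1,-0.4,0,0,0,0]
    - [65,-0.21,-0.86,0,0,0,0]
    - [65,-0.21,-0.86,0,0,0,0]

```text
time_s: 47.65
position: [0.5074, 0.0959, 0.2229]
tcp_rot: [[0.997, -0.072, -0.002], [-0.072, -0.997, 0.002], [-0.003, -0.001, -1.0]]
force: [1.1, -1.6, 0.1]
opening: 0.747
grasp_force: 0.0
```

Call:
drive_tool:
  steps:
    - [65,-0.1,-0.4,0,0,0,-0.1]
    - [65,-0.21,-0.86,0,0,0,-0.2]
    - [65,-0.21,-0.86,0,0,0,-0.3]
    - [65,-0.21,-0.86,0,0,0,-0.4]
    - [65,-0.21,-0.86,0,0,0,-0.5]
    - [65,-0.21,-0.86,0,0,0,-0.591]
    - [65,-0.21,-0.86,0,0,0,-0.591]

```text
time_s: 48.35
position: [0.4926, 0.196, 0.2231]
tcp_rot: [[0.69, 0.723, -0.0], [0.723, -0.69, -0.001], [-0.001, 0.0, -1.0]]
force: [0.2, -0.2, 0.6]
opening: 0.743
grasp_force: 0.0
```

```bash
python3 pin.py; python3 g.py .4782 .2986 .026
```

```text
t 48.35 pos [0.4926 0.196  0.2231] F [ 0.2 -0.2  0.6] open 64.6 g 0.0
[[0.69, 0.723, -0.0], [0.723, -0.69, -0.001], [-0.001, 0.0, -1.0]] [ 9.6 22.9 95.6 -0.  61.5 53.3]
t 48.4 pos [0.4926 0.196  0.2232] F [-0.3  0.2  0.1] open 64.5 g 0.0
[[0.692, 0.722, -0.0], [0.722, -0.692, -0.0], [-0.001, 0.0, -1.0]] [ 9.6 22.9 95.6 -0.  61.5 53.5]
units [ 0.535 -0.678  1.643]Traceback (most recent call last):
  File "pin.py", line 11, in <module>
    print(n,len(p),'dir',np.degrees(np.arctan2(v[1],v[0])),'t',t.min(),t.max(),'plates t',th.min(),th.max(),'perp mid plates',(ph.min()+ph.max())/2,'shaft',np.median(ps),'c',v[2:])
                                                                                          ~~~~~~^^
    return umr_minimum(a, axis, None, out, keepdims, initial, where)
ValueError: zero-size array to reduction operation minimum which has no identity
```

Top is occluded here, so I'll check with the scene camera only, in case the pin was knocked.

```bash
sed -i "s/for n in('top','scene')/import sys\nfor n in sys.argv[1:]/" pin.py; python3 pin.py scene
```

```text
t 48.4 pos [0.4926 0.196  0.2232] F [-0.3  0.2  0.1] open 64.5 g 0.0
[[0.692, 0.722, -0.0], [0.722, -0.692, -0.0], [-0.001, 0.0, -1.0]] [ 9.6 22.9 95.6 -0.  61.5 53.5]
scene 531 dir 45.077953 t -0.0370428102025755 0.06214622950271624 plates t -0.0370428102025755 -0.003932489553439886 perp mid plates -0.00409633940517674 shaft 0.0003196599967272927 c [0.48276976 0.30864885]
  gripcentre [0.4681 0.2944]
  plate [0.4615 0.2815] [0.0054 0.0451] 46.2 66
  plate [0.4795 0.3016] [0.0061 0.0419] 46.4 69
  handle [ 0.5041 -0.0082  0.1071]
```

Call:
drive_tool:
  steps:
    - [65,0.3,-0.4,0,0,0,0]
    - [65,0.535,-0.68,0,0,0,0]
    - [65,0.535,-0.68,0.3,0,0,0]
    - [65,0.535,-0.68,0.6,0,0,0]
    - [65,0.535,-0.68,0.85,0,0,0]
    - [65,0.535,-0.68,0.85,0,0,0]
    - [65,0.535,-0.68,0.85,0,0,0]

```text
time_s: 49.15
position: [0.4777, 0.2993, 0.1216]
tcp_rot: [[0.691, 0.723, -0.001], [0.723, -0.691, -0.0], [-0.001, -0.0, -1.0]]
force: [0.4, -0.2, 1.0]
opening: 0.746
grasp_force: 0.0
```

Call:
drive_tool:
  steps:
    - [65,0,0,0.3,0,0,0]
    - [65,0,0,0.6,0,0,0]
    - [65,0,0,0.79,0,0,0]
    - [65,0,0,0.79,0,0,0]
    - [65,0,0,0.79,0,0,0]

```text
time_s: 49.65
position: [0.479, 0.2999, 0.0284]
tcp_rot: [[0.691, 0.723, 0.003], [0.723, -0.691, 0.001], [0.003, 0.001, -1.0]]
force: [0.1, 0.7, -0.4]
opening: 0.744
grasp_force: 0.0
```

Call:
drive_tool:
  steps:
    - [36,0,0,0,0,0,0]
    - [36,0,0,0,0,0,0]
    - [36,0,0,0,0,0,0]
    - [36,0,0,0,0,0,0]
    - [36,0,0,0,0,0,0]
    - [36,0,0,0,0,0,0]

```text
time_s: 50.25
position: [0.4781, 0.2998, 0.0278]
tcp_rot: [[0.69, 0.724, 0.002], [0.724, -0.69, 0.001], [0.002, 0.001, -1.0]]
force: [-1.1, -0.6, 5.4]
opening: 0.499
grasp_force: 30.0
```

Call:
drive_tool:
  steps:
    - [65,0,0,0,0,0,0]
    - [65,0,0,0,0,0,0]
    - [65,0,0,0,0,0,0]
    - [65,0,0,0,0,0,0]
    - [65,0,0,-0.3,0,0,0]
    - [65,0,0,-0.667,0,0,0]
    - [65,0,0,-0.667,0,0,0]

```text
time_s: 50.95
position: [0.4811, 0.3011, 0.1117]
tcp_rot: [[0.69, 0.724, 0.01], [0.724, -0.69, 0.004], [0.01, 0.005, -1.0]]
force: [0.1, 0.9, 0.0]
opening: 0.742
grasp_force: 0.0
```

Call:
drive_tool:
  steps:
    - [48,-0.108,0,0,0,0,-0.1]
    - [48,-0.108,0,0,0,0,-0.2]
    - [48,-0.108,0,0,0,0,-0.3]
    - [48,-0.108,0,0,0,0,-0.4]
    - [48,-0.108,0,0,0,0,-0.5]
    - [48,-0.108,0,0,0,0,-0.6]
    - [48,-0.108,0,0,0,0,-0.7]
    - [48,-0.108,0,0,0,0,-0.8]

```text
time_s: 51.75
position: [0.4679, 0.29, 0.1061]
tcp_rot: [[-0.43, 0.903, -0.001], [0.903, 0.43, -0.0], [0.0, -0.001, -1.0]]
force: [-0.7, 0.4, 0.6]
opening: 0.551
grasp_force: 0.0
```

Call:
drive_tool:
  steps:
    - [48,0,0,0,0,0,-0.1]
    - [48,0,0,0,0,0,-0.2]
    - [48,0,0,0,0,0,-0.247]
    - [48,0,0,0,0,0,-0.247]
    - [48,0,0,0,0,0,-0.247]

```text
time_s: 52.25
position: [0.4681, 0.2901, 0.1064]
tcp_rot: [[-0.722, 0.691, -0.001], [0.691, 0.722, -0.0], [0.0, -0.001, -1.0]]
force: [-0.7, -0.0, -0.2]
opening: 0.555
grasp_force: 0.0
```

```bash
python3 pin.py scene;  python3 g.py .4691 .2904 .0333
python3 - <<'E'
import cv2; im=cv2.imread('pics/scenepin.png'); cv2.imwrite('pics/p12.png',cv2.resize(im[200:380,130:330],None,fx=3,fy=3,interpolation=cv2.INTER_CUBIC))
E
```

```text
t 52.25 pos [0.4681 0.2901 0.1064] F [-0.7 -0.  -0.2] open 48.3 g 0.0
[[-0.722, 0.691, -0.001], [0.691, 0.722, -0.0], [0.0, -0.001, -1.0]] [ 20.2  34.1  98.7   0.   47.3 -26.1]
scene 561 dir 44.60564 t -0.044537611688461466 0.056230683150438325 plates t -0.04379419593919605 -0.010634154547071548 perp mid plates -0.00457315913386038 shaft -0.0002096836184872057 c [0.48660034 0.31389642]
  gripcentre [0.4674 0.2946]
  plate [0.4608 0.2818] [0.0055 0.0447] 46.7 62
  plate [0.4796 0.3008] [0.0061 0.0447] 47.0 73
  handle [0.5044 0.0162 0.1062]
t 52.3 pos [0.4682 0.2901 0.1065] F [-0.6  0.  -0.5] open 47.9 g 0.0
[[-0.723, 0.691, -0.001], [0.691, 0.723, -0.0], [0.0, -0.001, -1.0]] [ 20.2  34.   98.7   0.   47.3 -26.1]
units [-0.004  0.008  0.61 ]
```

View pics/p12.png

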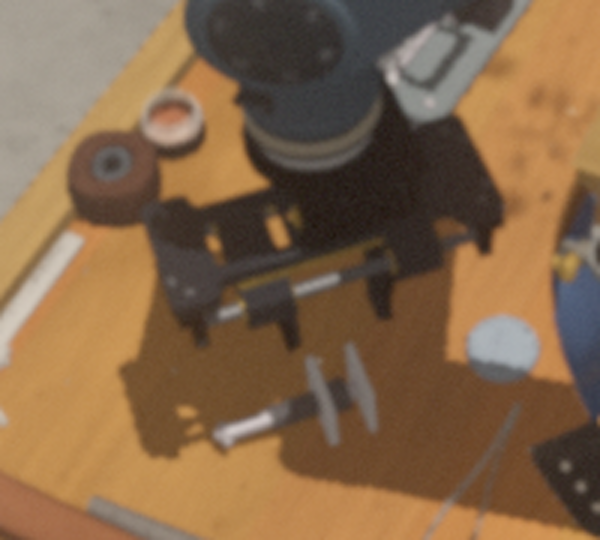

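The pin at (320,400) is aligned with the open fingers above it. I'll go down and squeeze.

Call:
drive_tool:
  steps:
    - [48,0,0.005,0.3,0,0,0]
    - [48,0,0.005,0.5,0,0,0]
    - [48,0,0.005,0.6,0,0,0]
    - [48,0,0.005,0.6,0,0,0]
    - [48,0,0.005,0.6,0,0,0]
    - [48,0,0.005,0.6,0,0,0]

```text
time_s: 52.9
position: [0.4698, 0.291, 0.036]
tcp_rot: [[-0.723, 0.69, 0.002], [0.69, 0.723, 0.001], [-0.001, 0.002, -1.0]]
force: [-0.1, -0.3, 0.4]
opening: 0.551
grasp_force: 0.0
```

Call:
drive_tool:
  steps:
    - [20,0,0,0,0,0,0]
    - [20,0,0,0,0,0,0]
    - [20,0,0,0,0,0,0]
    - [20,0,0,0,0,0,0]
    - [20,0,0,0,0,0,0]
    - [20,0,0,0,0,0,0]
    - [20,0,0,0,0,0,0]

```text
time_s: 53.6
position: [0.4697, 0.291, 0.0354]
tcp_rot: [[-0.724, 0.69, 0.002], [0.69, 0.724, 0.001], [-0.001, 0.002, -1.0]]
force: [0.6, 0.5, 5.0]
opening: 0.29
grasp_force: 30.0
```

Call:
drive_tool:
  steps:
    - [48,0,0,0,0,0,0]
    - [48,0,0,0,0,0,0]
    - [48,0,0,0,0,0,0]
    - [48,0,0,0.02,0,0,0]
    - [48,0,0,0.02,0,0,0]
    - [20,0,0,0.02,0,0,0]
    - [20,0,0,0.02,0,0,0]
    - [20,0,0,0.02,0,0,0]

```text
time_s: 54.4
position: [0.4687, 0.2906, 0.0324]
tcp_rot: [[-0.724, 0.69, -0.0], [0.69, 0.724, -0.0], [0.0, -0.0, -1.0]]
force: [0.1, -0.0, -1.6]
opening: 0.36
grasp_force: 4.1
```

Call:
drive_tool:
  steps:
    - [20,0,0,0,0,0,0]
    - [20,0,0,0,0,0,0]
    - [20,0,0,0,0,0,0]
    - [20,0,0,0,0,0,0]

```text
time_s: 54.8
position: [0.4687, 0.2906, 0.0324]
tcp_rot: [[-0.724, 0.69, -0.0], [0.69, 0.724, -0.0], [0.0, -0.0, -1.0]]
force: [1.0, -0.8, -1.4]
opening: 0.294
grasp_force: 29.8
```

Call:
drive_tool:
  steps:
    - [20,0,0,-0.2,0,0,0]
    - [20,0,0,-0.5,0,0,0]
    - [20,0,0,-0.8,0,0,0]
    - [20,0,0,-1,0,0,0]
    - [20,0,0,-1,0,0,0]

```text
time_s: 55.3
position: [0.4712, 0.2916, 0.1559]
tcp_rot: [[-0.724, 0.69, 0.008], [0.69, 0.724, 0.003], [-0.004, 0.007, -1.0]]
force: [0.3, -0.3, -1.5]
opening: 0.292
grasp_force: 29.8
```

Call:
drive_tool:
  steps:
    - [20,0,0,0,0,0,0.08]
    - [20,0,0,0,0,0,0.16]
    - [20,0,0,0,0,0,0.24]
    - [20,0,0,0,0,0,0.32]
    - [20,0,0,0,0,0,0.4]
    - [20,0,0,0,0,0,0.48]
    - [20,0,0,0,0,0,0.56]
    - [20,0,0,0,0,0,0.59]

```text
time_s: 56.1
position: [0.4677, 0.2901, 0.1506]
tcp_rot: [[0.079, 0.997, -0.003], [0.997, -0.079, -0.001], [-0.001, -0.003, -1.0]]
force: [0.0, 0.1, -0.2]
opening: 0.291
grasp_force: 29.8
```

```bash
python3 g.py .4192 -.0586 .16
python3 - <<'E'
from m import *
for n in('scene','top'):
    d=cap(n,n+'13'); W=world(d); x,y,z=W[...,0],W[...,1],W[...,2]
    for a in np.arange(.34,.46,.03):
        m=(x>a)&(x<a+.03)&(y>-.12)&(y<.06)&(z<.3); print(n,round(a,2),m.sum(),np.nanmax(z[m]).round(3) if m.any() else '')
E
```

```text
t 56.1 pos [0.4677 0.2901 0.1506] F [ 0.   0.1 -0.2] open 25.3 g 29.8
[[0.079, 0.997, -0.003], [0.997, -0.079, -0.001], [-0.001, -0.003, -1.0]] [20.2 30.2 96.8  0.  53.3 24.7]
units [-2.929 -0.173 -0.074]
scene 0.34 609 0.02
scene 0.37 703 0.019
scene 0.4 994 0.004
scene 0.43 921 0.004
top 0.34 434 0.025
top 0.37 608 0.023
top 0.4 711 0.009
top 0.43 640 0.008
```

Call:
drive_tool:
  steps:
    - [20,-0.35,-0.02,0,0,0,0]
    - [20,-0.7,-0.04,0,0,0,0]
    - [20,-0.976,-0.058,0,0,0,0]
    - [20,-0.976,-0.058,0,0,0,0]

```text
time_s: 56.6
position: [0.451, 0.1712, 0.1514]
tcp_rot: [[0.079, 0.997, -0.004], [0.997, -0.079, -0.002], [-0.002, -0.004, -1.0]]
force: [0.4, -0.0, -1.3]
opening: 0.296
grasp_force: 29.8
```

Call:
drive_tool:
  steps:
    - [20,-0.35,-0.02,0,0,0,0]
    - [20,-0.7,-0.04,0,0,0,0]
    - [20,-0.976,-0.058,0,0,0,0]
    - [20,-0.976,-0.058,0,0,0,0]

```text
time_s: 57.0
position: [0.4368, 0.0557, 0.1519]
tcp_rot: [[0.079, 0.997, -0.001], [0.997, -0.079, -0.0], [-0.001, -0.001, -1.0]]
force: [0.5, 0.3, -0.4]
opening: 0.296
grasp_force: 29.8
```

Call:
drive_tool:
  steps:
    - [20,-0.35,-0.02,0,0,0,0]
    - [20,-0.7,-0.04,0,0,0,0]
    - [20,-0.976,-0.058,0,0,0,0]
    - [20,-0.976,-0.058,0,0,0,0]
    - [20,-0.976,-0.058,0,0,0,0]
    - [20,-0.976,-0.058,0,0,0,0]

```text
time_s: 57.6
position: [0.4212, -0.0567, 0.1522]
tcp_rot: [[0.074, 0.997, -0.001], [0.997, -0.074, 0.001], [0.001, -0.001, -1.0]]
force: [0.1, -0.7, -1.5]
opening: 0.295
grasp_force: 29.8
```

Call:
drive_tool:
  steps:
    - [20,0,0,0.2,0,0,0]
    - [20,0,0,0.4,0,0,0]
    - [20,0,0,0.43,0,0,0]
    - [20,0,0,0.43,0,0,0]
    - [20,0,0,0.43,0,0,0]
    - [20,0,0,0.43,0,0,0]

```text
time_s: 58.2
position: [0.4221, -0.0581, 0.1017]
tcp_rot: [[0.075, 0.997, 0.002], [0.997, -0.075, -0.001], [-0.001, 0.002, -1.0]]
force: [0.1, -0.2, -0.9]
opening: 0.289
grasp_force: 29.8
```

```bash
python3 g.py .4192 -.0586 .0964
python3 - <<'E'
from m import *
d=cap('scene','scene14'); W=world(d); c=d['color'].astype(int)
s=read_state(); ex=np.array([.9971,-.076]); ey=np.array([.076,.9971])
D=W-s['position']; a=D[...,:2]@ex; b=D[...,:2]@ey; z=W[...,2]
m=(a>.025)&(a<.082)&(abs(b)<.03)&(z>.06)&(z<.115)
for lo in np.arange(.02,.09,.01):
    q=m&(a>=lo)&(a<lo+.01)
    if q.sum()>2: print(round(lo,3),q.sum(),'b max',np.percentile(b[q],90).round(4),'z',np.percentile(z[q],[5,50,95]).round(4))
cv2.imwrite('pics/s14c.png',cv2.resize(d['color'][100:260,240:400],None,fx=3.7,fy=3.7,interpolation=cv2.INTER_CUBIC))
E
```

```text
t 58.2 pos [ 0.4221 -0.0581  0.1017] F [ 0.1 -0.2 -0.9] open 25.2 g 29.8
[[0.075, 0.997, 0.002], [0.997, -0.075, -0.001], [-0.001, 0.002, -1.0]] [-22.9  28.1 116.5   0.   35.2 -18.6]
units [-0.006 -0.024  0.044]
0.02 12 b max 0.01 z [0.087  0.0941 0.0974]
0.03 28 b max 0.009 z [0.088  0.0946 0.0987]
0.04 23 b max 0.0076 z [0.086  0.093  0.0958]
0.05 20 b max 0.0066 z [0.0872 0.092  0.0942]
0.06 18 b max 0.0064 z [0.0874 0.0912 0.0941]
0.07 16 b max 0.0052 z [0.0869 0.0903 0.0961]
```

View pics/s14c.png

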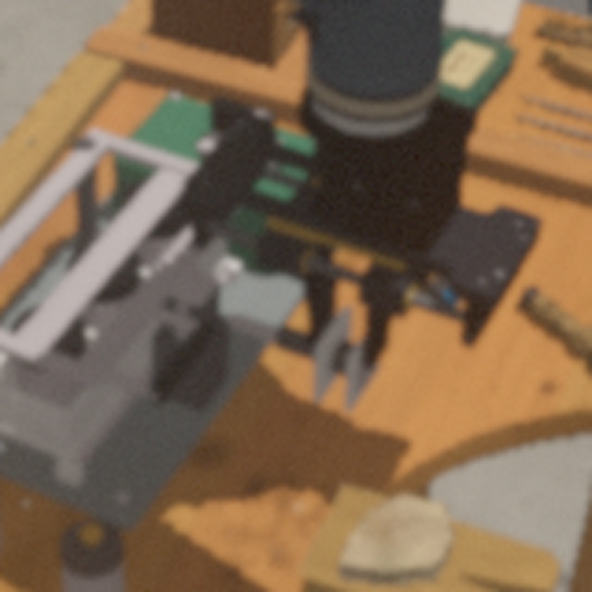

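The pin is held level with its tip about 12 mm before the clevis. I'll make the fine alignment first.

Call:
drive_tool:
  steps:
    - [20,-0.005,0,0.03,0,0,0]
    - [20,-0.005,0,0.044,0,0,0]
    - [20,-0.005,0,0.044,0,0,0]
    - [20,-0.005,0,0.044,0,0,0]
    - [20,-0.005,0,0.044,0,0,0]
    - [20,-0.005,0,0.044,0,0,0]

```text
time_s: 58.85
position: [0.4213, -0.0588, 0.0956]
tcp_rot: [[0.076, 0.997, 0.0], [0.997, -0.076, 0.0], [0.0, 0.0, -1.0]]
force: [0.6, -1.1, -2.0]
opening: 0.295
grasp_force: 29.8
```

```bash
python3 g.py .4192 -.0586 .0964
```

```text
t 58.85 pos [ 0.4213 -0.0588  0.0956] F [ 0.6 -1.1 -2. ] open 25.7 g 29.8
[[0.076, 0.997, 0.0], [0.997, -0.076, 0.0], [0.0, 0.0, -1.0]] [-23.1  28.9 116.8   0.   34.3 -18.7]
units [ 0.    -0.018 -0.007]
```

Call:
drive_tool:
  steps:
    - [20,0,0.04,-0.006,0,0,0]
    - [20,0,0.08,-0.006,0,0,0]
    - [20,0,0.11,-0.006,0,0,0]
    - [20,0,0.14,-0.006,0,0,0]
    - [20,0,0.17,-0.006,0,0,0]
    - [20,0,0.17,-0.006,0,0,0]
    - [20,0,0.17,-0.006,0,0,0]

```text
time_s: 59.55
position: [0.4398, -0.0597, 0.0962]
tcp_rot: [[0.076, 0.997, -0.004], [0.997, -0.076, 0.001], [0.001, -0.004, -1.0]]
force: [-5.9, -0.7, 3.5]
opening: 0.293
grasp_force: 29.7
```

The tip is about 6 mm into the hole and in contact (−6 N, slight upward push). I'll raise it slightly and continue.

Call:
drive_tool:
  steps:
    - [20,0,0,-0.008,0,0,0]
    - [20,0,0.03,-0.01,0,0,0]
    - [20,0,0.06,-0.01,0,0,0]
    - [20,0,0.06,-0.01,0,0,0]
    - [20,0,0.06,-0.01,0,0,0]

```text
time_s: 60.05
position: [0.4501, -0.0612, 0.0976]
tcp_rot: [[0.076, 0.997, 0.002], [0.997, -0.076, -0.001], [-0.0, 0.002, -1.0]]
force: [0.2, 0.2, -0.9]
opening: 0.292
grasp_force: 29.8
```

Call:
drive_tool:
  steps:
    - [20,0,0.03,0,0,0,0]
    - [20,0,0.06,0,0,0,0]
    - [20,0,0.09,0,0,0,0]
    - [20,0,0.12,0,0,0,0]
    - [20,0,0.15,0,0,0,0]
    - [20,0,0.15,0,0,0,0]
    - [20,0,0.15,0,0,0,0]

```text
time_s: 60.75
position: [0.4674, -0.0624, 0.0975]
tcp_rot: [[0.076, 0.997, 0.001], [0.997, -0.076, -0.0], [-0.0, 0.001, -1.0]]
force: [0.2, -0.5, -0.7]
opening: 0.293
grasp_force: 29.7
```

Call:
drive_tool:
  steps:
    - [20,0,0.015,0,0,0,0]
    - [20,0,0.03,0,0,0,0]
    - [20,0,0.045,0,0,0,0]
    - [20,0,0.05,0,0,0,0]
    - [20,0,0.05,0,0,0,0]

```text
time_s: 61.25
position: [0.4709, -0.0623, 0.0974]
tcp_rot: [[0.076, 0.997, -0.004], [0.997, -0.076, 0.001], [0.001, -0.004, -1.0]]
force: [-5.0, -0.5, 2.7]
opening: 0.291
grasp_force: 29.7
```

The shoulder is against the clevis. I'll release and lift.

Call:
drive_tool:
  steps:
    - [40,0,0,0,0,0,0]
    - [42,0,0,0,0,0,0]
    - [42,0,-0.01,0,0,0,0]
    - [42,0,-0.01,0,0,0,0]
    - [42,0,-0.01,0,0,0,0]

```text
time_s: 61.75
position: [0.4721, -0.0627, 0.0976]
tcp_rot: [[0.076, 0.997, 0.001], [0.997, -0.076, -0.0], [-0.0, 0.001, -1.0]]
force: [-1.7, 0.1, -0.5]
opening: 0.481
grasp_force: 0.7
```

Call:
drive_tool:
  steps:
    - [42,0,0,-0.1,0,0,0]
    - [42,0,0,-0.25,0,0,0]
    - [42,0,0,-0.6,0,0,0]
    - [42,0,0,-1,0,0,0]
    - [42,0,0,-1,0,0,0]

```text
time_s: 62.25
position: [0.4774, -0.0645, 0.2238]
tcp_rot: [[0.076, 0.997, 0.017], [0.997, -0.076, -0.006], [-0.005, 0.017, -1.0]]
force: [0.2, -0.5, -0.7]
opening: 0.482
grasp_force: 0.0
```

Call:
drive_tool:
  steps:
    - [42,-0.4,-0.3,0,0,0,0]
    - [42,-0.8,-0.5,0,0,0,0]
    - [42,-1,-0.5,0,0,0,0]
    - [42,-1,-0.5,0,0,0,0]

```text
time_s: 62.65
position: [0.4033, -0.1823, 0.2178]
tcp_rot: [[0.081, 0.997, 0.004], [0.997, -0.081, -0.004], [-0.004, 0.004, -1.0]]
force: [-0.2, 0.1, 0.4]
opening: 0.483
grasp_force: 0.0
```

Run:
```python
from m import *
st()
o=np.array([.5877,-.0714]); ex=np.array([.9971,-.076]); ey=np.array([.076,.9971])
for n in('scene','top'):
    d=cap(n,n+'15'); W=world(d); z=W[...,2]; c=d['color'].astype(int)
    a=(W[...,:2]-o)@ex+.073; b=(W[...,:2]-o)@ey   # a: x from clevis face
    m=(a>-.08)&(a<-.02)&(abs(b)<.028)&(z>.098)&(z<.112)
    print(n,'plate tops a',np.histogram(a[m],bins=np.arange(-.08,-.018,.003)))
    h=(c.max(2)<80)&(z>.09)&(z<.13)&(abs(a+.014)<.02)&(abs(b-.062)<.04)
    if h.any(): print('handle',a[h].mean()-.073,b[h].mean(),z[h].mean(),np.percentile(z[h],95))
cv2.imwrite('pics/s15c.png',cv2.resize(cv2.imread('pics/scene15.png')[100:260,210:370],None,fx=3.7,fy=3.7,interpolation=cv2.INTER_CUBIC))
```

```text
t 62.65 pos [ 0.4033 -0.1823  0.2178] F [-0.2  0.1  0.4] open 42.0 g 0.0
[[0.081, 0.997, 0.004], [0.997, -0.081, -0.004], [-0.004, 0.004, -1.0]] [-3.880e+01  1.650e+01  1.077e+02 -1.000e-01  5.550e+01 -3.410e+01]
scene plate tops a (array([ 0,  0,  0,  0,  2, 14,  0,  0,  0,  0,  0,  0,  0, 20, 16,  5,  0,
        0,  0,  0]), array([-0.08 , -0.077, -0.074, -0.071, -0.068, -0.065, -0.062, -0.059,
       -0.056, -0.053, -0.05 , -0.047, -0.044, -0.041, -0.038, -0.035,
       -0.032, -0.029, -0.026, -0.023, -0.02 ]))
handle -0.08825204963575722 0.06448944247112781 0.10708791637295287 0.11053772875698133
top plate tops a (array([ 0,  0,  0,  0, 12,  9,  0,  0,  0,  0,  0,  0, 10, 15,  9,  0,  0,
        0,  0,  1]), array([-0.08 , -0.077, -0.074, -0.071, -0.068, -0.065, -0.062, -0.059,
       -0.056, -0.053, -0.05 , -0.047, -0.044, -0.041, -0.038, -0.035,
       -0.032, -0.029, -0.026, -0.023, -0.02 ]))
handle -0.08814649058293215 0.062047199193436264 0.10904902455370355 0.11381729422830453
```

View pics/s15c.png

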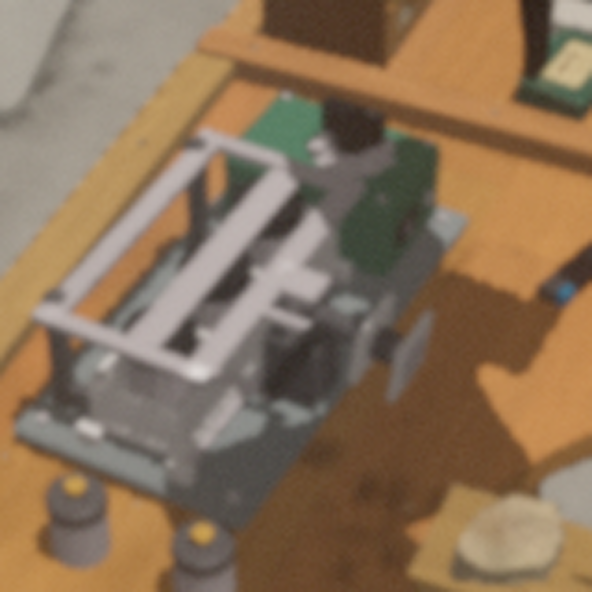

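The pin's plates are 26.5–27 mm apart and its finger plate is next to the clevis, so the thumb plate is out and the balls are locked; the frame is down. Next is the selector.

Call:
drive_tool:
  steps:
    - [40,-0.1,0.3,0,0,0,0.1]
    - [40,-0.2,0.6,0,0,0,0.2]
    - [40,-0.277,0.9,0,0,0,0.3]
    - [40,-0.277,0.9,0,0,0,0.4]
    - [40,-0.277,0.9,0,0,0,0.5]
    - [40,-0.277,0.9,0,0,0,0.6]
    - [40,-0.277,0.9,0,0,0,0.7]
    - [40,-0.277,0.9,0,0,0,0.8]

```text
time_s: 63.55
position: [0.5085, -0.2171, 0.217]
tcp_rot: [[0.958, 0.287, -0.0], [0.287, -0.958, 0.001], [0.0, -0.001, -1.0]]
force: [0.0, -0.3, -0.0]
opening: 0.457
grasp_force: 0.0
```

Call:
drive_tool:
  steps:
    - [40,0,0,0,0,0,0.1]
    - [40,0,0,0,0,0,0.2]
    - [40,0,0,0,0,0,0.247]
    - [40,0,0,0,0,0,0.247]
    - [40,0,0,0,0,0,0.247]

```text
time_s: 64.05
position: [0.5082, -0.2178, 0.2172]
tcp_rot: [[0.997, -0.072, -0.0], [-0.072, -0.997, 0.0], [-0.0, -0.0, -1.0]]
force: [-0.0, 0.6, -0.8]
opening: 0.461
grasp_force: 0.0
```

```bash
python3 g.py .5607 -.2278 .104
```

```text
t 64.05 pos [ 0.5082 -0.2178  0.2172] F [-0.   0.6 -0.8] open 40.1 g 0.0
[[0.997, -0.072, -0.0], [-0.072, -0.997, 0.0], [-0.0, -0.0, -1.0]] [-34.8  25.1  92.9   0.   62.1  59.4]
units [0.442 0.051 0.943]
```

Call:
drive_tool:
  steps:
    - [40,0.2,0.03,0,0,0,0]
    - [40,0.44,0.051,0,0,0,0]
    - [40,0.44,0.051,0.3,0,0,0]
    - [40,0.44,0.051,0.6,0,0,0]
    - [40,0.44,0.051,0.85,0,0,0]
    - [40,0.44,0.051,0.935,0,0,0]
    - [40,0.44,0.051,0.935,0,0,0]
    - [40,0.44,0.051,0.935,0,0,0]

```text
time_s: 64.85
position: [0.561, -0.2295, 0.1064]
tcp_rot: [[0.997, -0.075, 0.002], [-0.075, -0.997, -0.001], [0.002, 0.001, -1.0]]
force: [1.2, 1.0, -0.3]
opening: 0.46
grasp_force: 0.0
```

```bash
python3 g.py .5607 -.2278 .104
```

```text
t 64.85 pos [ 0.561  -0.2295  0.1064] F [ 1.2  1.  -0.3] open 40.0 g 0.0
[[0.997, -0.075, 0.002], [-0.075, -0.997, -0.001], [0.002, 0.001, -1.0]] [-32.8  37.2  90.6   0.   52.   61.5]
units [-0.003 -0.014  0.02 ]
```

Call:
drive_tool:
  steps:
    - [40,0,-0.014,0.018,0,0,0]
    - [40,0,-0.014,0.018,0,0,0]
    - [8,0,-0.014,0.018,0,0,0]
    - [8,0,-0.014,0.018,0,0,0]
    - [8,0,-0.014,0.018,0,0,0]
    - [8,0,-0.014,0.018,0,0,0]
    - [8,0,-0.014,0.018,0,0,0]
    - [8,0,-0.014,0.018,0,0,0]

```text
time_s: 65.65
position: [0.5601, -0.2282, 0.1033]
tcp_rot: [[0.997, -0.075, 0.0], [-0.075, -0.997, -0.001], [0.0, 0.001, -1.0]]
force: [-0.8, -2.6, 2.0]
opening: 0.158
grasp_force: 30.0
```

Call:
drive_tool:
  steps:
    - [8,0,0,0,0,0,0]
    - [8,0,0,-0.03,0,0,0]
    - [8,0,0,-0.06,0,0,0]
    - [8,0,0,-0.09,0,0,0]
    - [8,0,0,-0.1,0,0,0]
    - [8,0,0,-0.1,0,0,0]
    - [8,0,0,-0.1,0,0,0]

```text
time_s: 66.35
position: [0.5601, -0.228, 0.1142]
tcp_rot: [[0.997, -0.076, -0.0], [-0.076, -0.997, -0.001], [-0.0, 0.001, -1.0]]
force: [0.9, -5.1, -9.2]
opening: 0.158
grasp_force: 30.0
```

Call:
drive_tool:
  steps:
    - [8,0,0,0,0,0,0.09]
    - [8,0,0,0,0,0,0.18]
    - [8,0,0,0,0,0,0.27]
    - [8,0,0,0,0,0,0.36]
    - [8,0,0,0,0,0,0.45]
    - [8,0,0,0,0,0,0.54]
    - [8,0,0,0,0,0,0.63]
    - [8,0,0,0,0,0,0.698]

```text
time_s: 67.15
position: [0.5606, -0.2273, 0.1142]
tcp_rot: [[0.429, -0.904, 0.001], [-0.904, -0.429, 0.0], [-0.0, -0.001, -1.0]]
force: [2.7, -2.2, -10.5]
opening: 0.158
grasp_force: 30.0
```

Call:
drive_tool:
  steps:
    - [8,0,0,0,0,0,0]
    - [8,0,0,0,0,0,0]
    - [8,0,0,0,0,0,0]

```text
time_s: 67.45
position: [0.5606, -0.2273, 0.1148]
tcp_rot: [[0.434, -0.901, 0.001], [-0.901, -0.434, 0.0], [0.0, -0.001, -1.0]]
force: [3.5, -3.0, -9.9]
opening: 0.154
grasp_force: 30.0
```

Call:
drive_tool:
  steps:
    - [8,0,0,0.03,0,0,0]
    - [8,0,0,0.06,0,0,0]
    - [8,0,0,0.09,0,0,0]
    - [8,0,0,0.095,0,0,0]
    - [8,0,0,0.095,0,0,0]
    - [8,0,0,0.095,0,0,0]

```text
time_s: 68.05
position: [0.5606, -0.2274, 0.1041]
tcp_rot: [[0.433, -0.901, 0.001], [-0.901, -0.433, -0.0], [0.001, -0.001, -1.0]]
force: [5.0, -1.7, -6.5]
opening: 0.153
grasp_force: 30.0
```

Call:
drive_tool:
  steps:
    - [40,0,0,0,0,0,0]
    - [40,0,0,0,0,0,0]
    - [40,0,0,0,0,0,0]
    - [40,0,0,0,0,0,0]
    - [40,0,0,-0.2,0,0,0]
    - [40,0,0,-0.6,0,0,0]
    - [40,0,0,-1,0,0,0]
    - [40,0,0,-1,0,0,0]

```text
time_s: 68.85
position: [0.564, -0.2299, 0.2313]
tcp_rot: [[0.433, -0.901, 0.013], [-0.901, -0.433, -0.008], [0.013, -0.008, -1.0]]
force: [-0.0, -1.6, -0.5]
opening: 0.458
grasp_force: 0.0
```

Call:
drive_tool:
  steps:
    - [40,-0.4,0.4,0,0,0,0]
    - [40,-0.6,0.8,0,0,0,0]
    - [40,-0.6,1,0,0,0,0]
    - [40,-0.6,1,0,0,0,0]

```text
time_s: 69.25
position: [0.4147, -0.2123, 0.2228]
tcp_rot: [[0.431, -0.902, -0.007], [-0.902, -0.431, 0.004], [-0.007, 0.004, -1.0]]
force: [0.3, 0.2, 0.5]
opening: 0.459
grasp_force: 0.0
```

Call:
drive_tool:
  steps:
    - [40,-0.4,0.4,0,0,0,0]
    - [40,-0.6,0.8,0,0,0,0]
    - [40,-0.6,1,0,0,0,0]
    - [40,-0.6,1,0,0,0,0]

```text
time_s: 69.65
position: [0.2774, -0.2004, 0.2233]
tcp_rot: [[0.429, -0.903, -0.003], [-0.903, -0.429, 0.003], [-0.004, 0.002, -1.0]]
force: [1.2, 0.5, -0.3]
opening: 0.464
grasp_force: 0.0
```

Run:
```python
from m import *
st()
o=np.array([.5877,-.0714]); ex=np.array([.9971,-.076]); ey=np.array([.076,.9971])
for n in('scene','top'):
    d=cap(n,n+'16'); W=world(d); z=W[...,2]; c=d['color'].astype(int)
    a=(W[...,:2]-o)@ex; b=(W[...,:2]-o)@ey
    m=(c.max(2)<95)&(z>.108)&(z<.135)&(abs(a+.015)<.04)&(abs(b+.158)<.04)
    if m.sum()>10:
        p=np.stack([a[m],b[m]],1).astype(np.float32); v=cv2.fitLine(p,cv2.DIST_L2,0,.01,.01).ravel(); zz=z[m]
        print(n,'knob',m.sum(),v.round(4),'angle',np.degrees(np.arctan2(v[1],v[0])),'ztop',np.percentile(zz,[50,95]).round(4))
    a2=a+.073; m=(a2>-.08)&(a2<-.02)&(abs(b)<.028)&(z>.098)&(z<.112); print('plates',np.histogram(a2[m],bins=np.arange(-.08,-.018,.003))[0])
a=cv2.imread('pics/scene16.png')[90:300,170:400]; b=cv2.imread('pics/top16.png')[150:270,200:400]
cv2.imwrite('pics/c16.png',np.vstack([cv2.resize(a,(400,365)),cv2.resize(b,(400,235))]))
```

```text
t 69.65 pos [ 0.2774 -0.2004  0.2233] F [ 1.2  0.5 -0.3] open 40.3 g 0.0
[[0.429, -0.903, -0.003], [-0.903, -0.429, 0.003], [-0.004, 0.002, -1.0]] [-5.470e+01  8.000e+00  1.192e+02 -1.000e-01  5.300e+01  9.990e+01]
scene knob 49 [ 0.5255 -0.8508 -0.0135 -0.1541] angle -58.295082 ztop [0.1164 0.1196]
plates [ 0  0  0  0  4  7  2  0  0  0  0  0  0 20 19  4  0  0  0  0]
top knob 81 [ 0.5035 -0.864  -0.017  -0.1607] angle -59.76527 ztop [0.1183 0.1225]
plates [ 0  0  0  0 17  8  0  0  0  0  0  0  9 14 13  0  0  0  0  1]
```

View pics/c16.png

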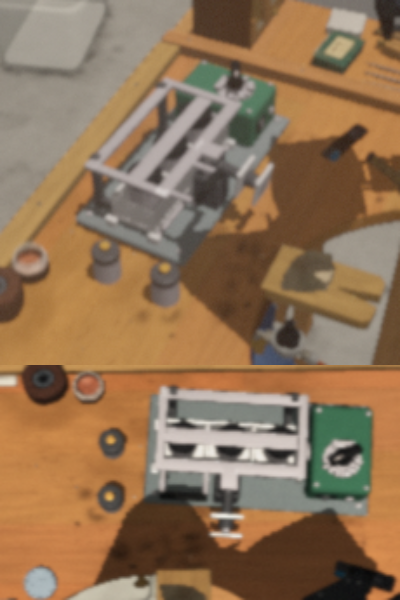

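The views show the knob at about 60° and fully down (top near 0.119 m), the pin locked, the frame down, both slims standing on the bench, and three caps in the cradle. Handing in.

```bash
python3 -c "
from rig import order
print(order.hand_in())"
```

```text
the job is handed in; nothing more can be done
None
```

I finished every step and handed the job in at about 70 s of robot time, but the hand-in returned no verdict; in the last camera views the wide pots are in the cradle, the slim pots stand on the bench, the frame is down with the pin through and its thumb plate out, and the selector is down in the pots'-side notch.

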